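# Nest the strainer cups in the wash pot and screw its lid down

### The job

Load the bench wash pot: stand every strainer cup that is here inside the pot, nested one inside another from the largest to the smallest; if a cup that is not the largest of them already stands in the pot, take it out and set it aside first. Then put the lid on the pot, turn it backward (anticlockwise seen from above) until it drops into the start of the thread, and turn it forward (clockwise) until its lower edge is right down on the pot's shoulder. Do not knock over the brown polish bottle.

Things in the scene. Friction and masses are not known exactly. Their poses are not given: they have to be found in the camera images.
- pot_axis (a point): The wash pot: open round aluminium pot fixed to the worktop, near the middle. This point is on its axis at the worktop, which is also the floor inside (z = 0). Inner diameter 100 mm, height 58 mm. Neck 122 mm across, from 41 mm up tapering in to 106 mm at the rim. Four flat fixing feet, 5 mm high, reach 90 mm from the axis.
- pot_shoulder (a point): On the pot's axis at the height of its shoulder, 20 mm above the worktop. The shoulder is a flat ring 148 mm across round the pot's foot; the screwed-down lid's lower edge sits on it. About 80 to 110 degrees of forward turning from the thread start bring the lid down onto it.
- pot_thread (a point): On the pot's axis at the top of its thread, 32 mm up. Right-hand thread, 3 starts 120 degrees apart (at no special yaw), 133 mm over the crests, 21 mm a turn. A stop tooth 22 mm behind each start blocks forward turning of a lid that rides on the ridges. Backward it climbs up to 6 mm, within a third of a turn drops 6 mm at a start and is stopped by the teeth; from there forward is free.
- lid_edge (a point): The lid: loose grey plastic cover like an upturned pot, 144 mm across, 86 mm high plus handle, 0.14 to 0.24 kg, standing open side down. This point: on its axis in the plane of its lower edge, z up. Height of this point on the pot: 20 mm screwed home, 25 mm dropped into the start, 26 to 32 mm riding on the ridges, 35 mm on the stop teeth (coming off a tooth it drops too: go on backward).
- lid_lug (a point): A point on the lid's axis at the height of its three lugs, 2 mm above the lower edge. The lugs are inside the lower edge, 120 degrees apart, and leave an opening 125 mm across, so the rim's taper guides the lid on. The lid is 82 mm deep and 137 mm wide inside. It does not turn or sink by itself when let go. If it goes tight before it is home it sits crossed: turn it back to the start.
- lid_bar (a point): Centre of the black bar handle on top of the lid, on its axis, 102 mm above the lower edge. The bar is 46 mm long (this point's x axis), 14 mm thick (y) and 32 mm high (top 118 mm above the lower edge). Between fingers set a few mm wider than the bar the lid can be turned and is still free to rise and drop.
- cup_large_mid (a point): Large strainer cup, the largest of four sizes: perforated steel cup 84 mm in diameter, 40 mm high, wall and floor 2.5 mm, 0.1 kg, loose, bottom-heavy. This point: on its axis, 20 mm above its underside, x towards its tab. It may start inside the pot, left of the lid or far to the right, or be absent.
- cup_large_tab (a point): Where to grip the large cup: on its upright steel tab, 42 mm from the cup's axis along its x and 80 mm above its underside. The tab rises from the rim to 90 mm above the underside; it is 10 mm thick along y (tangentially: pinch it this way) and 9 mm along x.
- cup_medium_mid (a point): Medium strainer cup, same make: 67 mm in diameter, 40 mm high, wall and floor 2.5 mm, 0.08 kg, loose, bottom-heavy. This point: on its axis, 20 mm above its underside, x towards its tab. It may start inside the pot, left of the lid or far to the right, or be absent. It fits into the large cup with 6 mm to spare all round.
- cup_medium_tab (a point): Where to grip the medium cup: on its upright steel tab, 33.5 mm from the cup's axis along its x and 80 mm above its underside. Tab as on the large cup.
- cup_small_mid (a point): Small strainer cup, same make: 50 mm in diameter, 40 mm high, wall and floor 2.5 mm, 0.06 kg, loose, bottom-heavy. This point: on its axis, 20 mm above its underside, x towards its tab. It may start inside the pot, left of the lid or far to the right, or be absent. It fits into the medium cup with 6 mm to spare all round.
- cup_small_tab (a point): Where to grip the small cup: on its upright steel tab, 25 mm from the cup's axis along its x and 80 mm above its underside. Tab as on the large cup.
- cup_tiny_mid (a point): Tiny strainer cup, same make: 33 mm in diameter, 40 mm high, wall and floor 2.5 mm, 0.045 kg, loose, bottom-heavy. This point: on its axis, 20 mm above its underside, x towards its tab. It may start inside the pot, left of the lid or far to the right, or be absent. It fits into the small cup with 6 mm to spare all round.
- cup_tiny_tab (a point): Where to grip the tiny cup: on its upright steel tab, 16.5 mm from the cup's axis along its x and 80 mm above its underside. Tab as on the large cup.
- polish_mid (a point): Brown glass polish bottle with a dropper top, 34 mm across and 102 mm high, standing loose on the worktop beyond the pot and the lid: a bystander that must stay upright. This point is 50 mm above its underside.

How it is judged:
By the outcome, as a careful person would: the job done as asked, in the order asked, and still so for the second after the job is handed in, with the robot touching nothing.
Of cup_large, cup_medium, cup_small, cup_tiny only 3 to 4 are there at a start; the rules pass over those that are not, and their reading is None.
At some moment in a run one of cup_large, cup_medium, cup_small may be knocked a few centimetres aside while the robot is not near it.
It also fails if it takes over 210 s, if anything falls off the work surface, if the arm or the gripper's body presses on something with over 40 N, if the wrist force passes 120 N, or if a joint passes its speed limit or range.

### The arm

A 6-joint arm with a two-finger parallel gripper is mounted at the origin on a cart in front of the work surface, level with it; the furniture and walls round the work are solid. World frame = base frame: x ahead of the robot, y to its left, z up, the work surface at z = 0. Lengths are in m, angles in rad, forces in N, time in s.
With the tool pointing down it reaches from about 0.35 to 0.975 m from the base axis. Payload 4.9 kg.
Tool frame: the origin (TCP) lies at the very end of the fingers, on their centre line; the grasp point (between the pads) lies 19 mm behind it; x points along the fingers, y is the direction in which the jaws open and shut, and the axes are right-handed (so a half turn about x gives the same grasp; the last joint's range is limited). The gripper opens to 85 mm and grips with 20 to 120 N. Pads are 22 mm wide; open, the fingers measure 114 mm over their backs; the gripper's body (76 mm by 85 mm) begins 54 mm behind the grasp point. The pads swing forward as they close: fully open they stand 13 mm farther back than shut.
Start: joints at [1.119, 0.053, 1.613, -0, 1.476, -0.119], TCP at [0.204, 0.591, 0.231] pointing down, gripper open.
Joint ranges: [-3.01, 3.01], [-1.01, 2.22], [0.06, 2.58], [-1.02, 4.17], [0.09, 2.62], [-3.14, 3.14]. Speed limits (rad/s): [2.57, 2.57, 3.14, 3.14, 3.14, 3.14].

### API

Orientations are given as a rotation vector (axis times angle).
In Python, from rig import * gives the robot as it stands.
- The arm moves only by the shell command python3 -m handwheel 'ROWS'. ROWS is JSON, a list of rows, each an object of numbers: "tx", "ty", "tz": the shift along the tool's x, y, z in units of 60 mm (1.0 is 60 mm); "ax", "ay", "az": the turn, a rotation vector about the tool's x, y, z in units of 6 degrees (1.0 is 6 degrees); "gripper": the closure, from -1 (fully open) to 1 (shut). In form: [{"tx": .., "ty": .., "tz": .., "ax": .., "ay": .., "az": .., "gripper": ..}, ...]. A call has 1 to 20 rows; each row is the pose to reach, as a shift and turn from the pose commanded when the call began, along the tool's axes at that moment; what a row does not reach only later rows make up. A row lasts 1/8 s, in which the tool goes at most 62.5 mm and 10.7 degrees, less where a joint would pass 70% of its speed; a pose out of reach is approached as far as the arm can. A call with a gripper value outside its range is refused whole. The fingers move at their own pace and stop on an object; the grip force is fixed at half the most. Time passes only in rows, so rows that repeat a pose let the fingers close. It gives the time, the measured TCP pose, the force and the opening at its end, in the units of the state.
- observe(): the state, without advancing time (a new reading comes with each control period).
- snapshot(name): name is "side" or "top"; returns a dict with "frame" (420x560x3 uint8, blue, green, red), "z_map" (420x560 float32, m along the optical axis (not along the pixel's ray), 0 where there is no reading), "fx", "fy", "cx", "cy" (pixels), "D" ([k1, k2, p1, p2, k3] as OpenCV has them; the pictures are not rectified), "R" (3x3) and "t" (3): a world point X has camera coordinates R X + t. Camera axes: x right, y down, z forward; pixel columns grow to the right and rows downward; lengths in m; the calibration is good to about 2 mm. A picture is of the moment at which its call begins.
- job_done(): hands the job in, once; it reports no verdict.
The state is a dict: "clock": time; "joint_pos": joint angles; "qd": joint speeds; "effort": joint torques, N m; "ee_pos": TCP position; "orientation": TCP orientation; "contact_force": force on the tool from outside, world axes, zero at the start; "ft_torque": the same for the moment, N m; "gripper_width": finger opening in m.
Only numpy, scipy, OpenCV 4.12 (cv2) and the standard library are available. Lean on these libraries where they do the work, as an engineer would, in place of code of your own. Each camera call takes 0.05 s, during which the arm holds its last target. There are 200 camera calls.

## Working session

There is one attempt and no reset: what is moved stays moved. The work goes in short steps, Python scripts to look and compute and a shell command to move; the robot and the scene stay as the last step left them, time stands still between calls to the robot, and variables do not carry over. Pictures are saved under pics/ and viewed, about 12 in all and at most 16, crops included, and the job is handed in when it is done.

```bash
mkdir -p pics
cat > h.py <<'E'
from rig import *
import numpy as np, cv2
from scipy.spatial.transform import Rotation as Rn
def cloud(s):
    h,w=s["z_map"].shape
    u,v=np.meshgrid(np.arange(w),np.arange(h))
    K=np.array([[s["fx"],0,s["cx"]],[0,s["fy"],s["cy"]],[0,0,1.]])
    p=cv2.undistortPoints(np.stack([u,v],-1).reshape(-1,1,2).astype(np.float64),K,np.array(s["D"],float)).reshape(h,w,2)
    z=s["z_map"].astype(float)
    c=np.dstack([p*z[...,None],z])
    X=(c-np.array(s["t"]))@np.array(s["R"])
    X[z==0]=np.nan
    return X
E
python3 - <<'E'
from h import *
print(observe())
for n in("top","side"):
    s=snapshot(n); cv2.imwrite(f"pics/{n}0.png",s["frame"]); np.save(f"{n}0.npy",cloud(s))
    print(n,s["fx"],-np.array(s["R"]).T@s["t"],np.array(s["R"])[2])
E
```

```text
{'clock': 0.0, 'joint_pos': array([ 1.11896953e+00,  5.33780250e-02,  1.61428434e+00, -2.26989215e-05,
        1.47600472e+00, -1.18993287e-01]), 'qd': array([ 0.00026827, -0.00148903, -0.00012046, -0.0006224 ,  0.0018506 ,
       -0.00095806]), 'effort': array([-1.87463284e-04, -3.93695140e+01, -3.70169020e+01, -1.61901248e-04,
        7.36112619e-03, -6.52082122e-07]), 'ee_pos': array([0.20393   , 0.59013689, 0.23005567]), 'orientation': array([ 0.2596326 ,  1.55553282, -0.26278142]), 'contact_force': array([ 0.52498067, -0.30421067, -0.26131375]), 'ft_torque': array([-0.00535407,  0.03467924, -0.02436451]), 'gripper_width': 0.08544386246974961}
top 430.2772436585119 [ 0.40254983 -0.00406154  1.53925366] [ 0.06907481 -0.01937658 -0.99742329]
side 404.47765821001065 [ 0.28971428 -0.9978656   0.5273342 ] [ 0.18849579  0.89506348 -0.40414194]
```

View pics/top0.png

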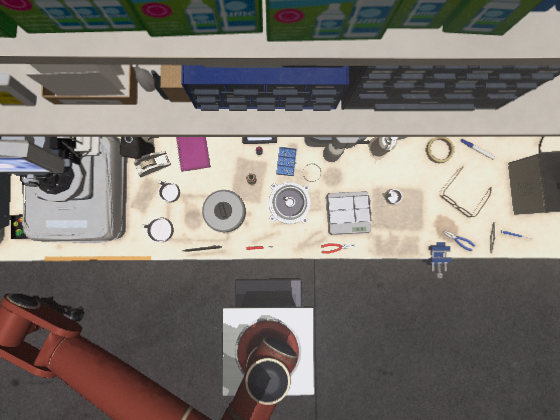

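View pics/side0.png

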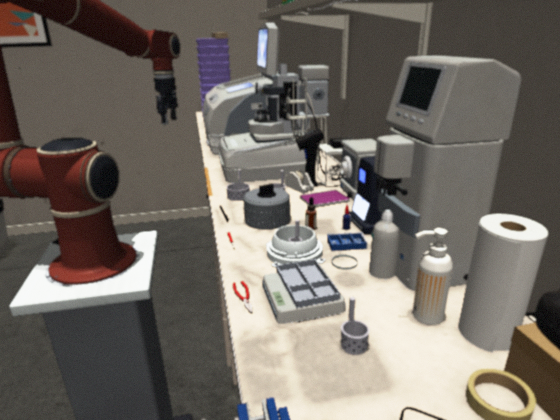

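The top view shows the pot at (289,202) with a cup in it, the lid at (224,210), cups at (160,229), (169,191) and (393,196), and the bottle at about (252,178).

Run:
```python
from h import *
X=np.load("top0.npy"); im=cv2.imread("pics/top0.png")
a=cv2.resize(im[160:255,130:330],None,fx=4,fy=4,interpolation=cv2.INTER_CUBIC)
b=cv2.resize(im[175:215,370:420],None,fx=5,fy=5,interpolation=cv2.INTER_CUBIC)
c=np.zeros((a.shape[0]+b.shape[0],800,3),np.uint8);c[:a.shape[0]]=a;c[a.shape[0]:,:b.shape[1]]=b
cv2.imwrite("pics/crop0.png",c)
for n,(u0,v0,r) in dict(pot=(289,202,26),lid=(224,210,26),cA=(160,229,18),cB=(169,191,15),cC=(393,196,13),bot=(252,178,8)).items():
    P=X[v0-r:v0+r+1,u0-r:u0+r+1].reshape(-1,3); P=P[~np.isnan(P[:,0])]
    print(n,X[v0,u0].round(4))
    for lo,hi in((.01,.03),(.03,.047),(.047,.065),(.065,.08),(.08,.1),(.1,.125)):
        Q=P[(P[:,2]>lo)&(P[:,2]<hi)]
        if len(Q)>0: print("  ",lo,len(Q),Q.mean(0).round(4),(0.5*(Q.min(0)+Q.max(0))).round(4),np.ptp(Q,0).round(3))
```

```text
pot [ 0.5219 -0.0786 -0.0016]
   0.01 386 [ 0.5169 -0.0775  0.0212] [ 0.5261 -0.0777  0.02  ] [0.161 0.142 0.02 ]
   0.03 193 [ 0.5166 -0.0762  0.0383] [ 0.5178 -0.0771  0.0385] [0.131 0.127 0.017]
   0.047 230 [ 0.5174 -0.0767  0.0543] [ 0.5183 -0.078   0.0555] [0.119 0.115 0.017]
   0.065 2 [ 0.5475 -0.0651  0.0696] [ 0.5475 -0.0651  0.0696] [0.042 0.007 0.008]
   0.08 7 [ 0.5283 -0.065   0.091 ] [ 0.5283 -0.064   0.0914] [0.007 0.007 0.009]
lid [0.4872 0.1428 0.1104]
   0.01 16 [0.464  0.0994 0.0199] [0.4693 0.153  0.0196] [0.102 0.177 0.019]
   0.03 12 [0.46   0.1012 0.0379] [0.4726 0.1154 0.0388] [0.115 0.077 0.015]
   0.047 16 [0.4564 0.096  0.0574] [0.4695 0.1071 0.0568] [0.103 0.056 0.016]
   0.065 124 [0.4798 0.1399 0.0777] [0.4875 0.1499 0.0752] [0.139 0.143 0.01 ]
   0.08 1231 [0.488  0.1498 0.086 ] [0.4875 0.1508 0.0899] [0.139 0.139 0.02 ]
   0.1 62 [0.4879 0.1494 0.1171] [0.4886 0.1506 0.1143] [0.043 0.023 0.019]
cA [0.4268 0.38   0.0021]
   0.01 73 [0.4252 0.3812 0.0202] [0.4322 0.3863 0.02  ] [0.095 0.104 0.02 ]
   0.03 90 [0.4238 0.3763 0.0385] [0.4247 0.3768 0.0388]
[... 891 characters left out ...]
] [ 0.5406 -0.4187  0.0559] [0.007 0.001 0.016]
   0.065 3 [ 0.5372 -0.4205  0.0715] [ 0.5375 -0.4203  0.0723] [0.003 0.006 0.013]
   0.08 10 [ 0.5414 -0.421   0.0879] [ 0.5414 -0.4209  0.0871] [0.008 0.008 0.013]
bot [0.5984 0.0512 0.0777]
   0.01 6 [0.5899 0.0528 0.0211] [0.59   0.0549 0.0199] [0.009 0.025 0.018]
   0.03 8 [0.5889 0.0549 0.0397] [0.5908 0.0562 0.0395] [0.01  0.028 0.012]
   0.047 29 [0.5982 0.0553 0.058 ] [0.603  0.0556 0.0571] [0.032 0.028 0.014]
   0.065 24 [0.6003 0.0548 0.0742] [0.6023 0.0549 0.0735] [0.021 0.021 0.012]
   0.08 14 [0.6023 0.0562 0.0937] [0.6029 0.056  0.0904] [0.017 0.011 0.018]
   0.1 3 [0.6017 0.0547 0.1035] [0.6018 0.0537 0.1035] [0.006 0.007 0.005]
```

View pics/crop0.png

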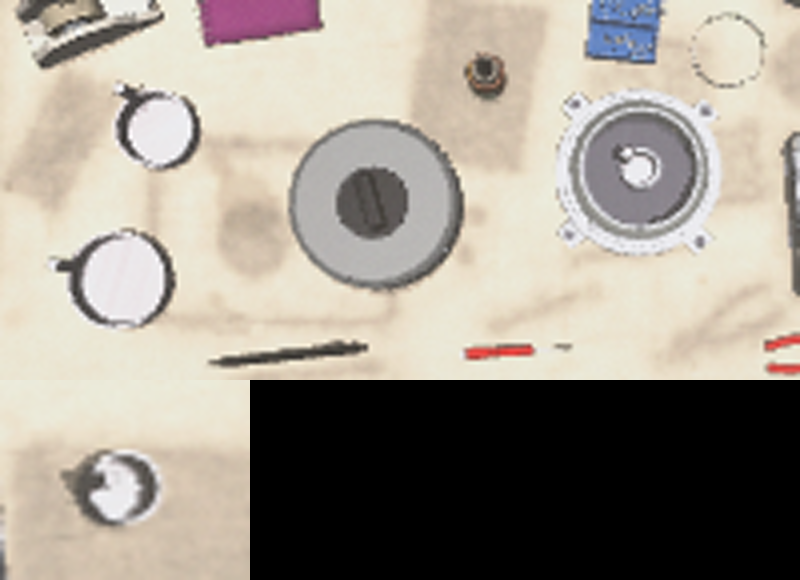

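The crop confirms that A is the large cup, B the medium, C the small and the tiny one is in the pot. All four are present, so the tiny cup has to come out first.

```bash
cat >> h.py <<'E'
def plan(x,y,z,jaw=None,alt=True):
    """tool-unit row(s) from the present pose to a straight-down pose; jaw=yaw of tool y, deg"""
    o=observe(); R=Rn.from_rotvec(o["orientation"]).as_matrix(); p=o["ee_pos"]
    psi=np.degrees(np.arctan2(R[1,1],R[0,1]))
    print("t %.1f tcp %s jaw %.1f q %s w %.4f F %s"%(o["clock"],p.round(4),psi,o["joint_pos"].round(2),o["gripper_width"],o["contact_force"].round(1)))
    d=R.T@(np.array([x,y,z])-p)/.06; U=R.T@np.array([0,0,1.])/.06*.01
    print(" t row",d.round(3)," up10mm",U.round(3))
    if jaw is None: jaw=psi
    for k in (0,180):
        c,s=np.cos(np.radians(jaw+k)),np.sin(np.radians(jaw+k))
        T=np.array([[0,c,s],[0,s,-c],[-1,0,0]]); a=Rn.from_matrix(R.T@T).as_rotvec(degrees=True)/6
        print(" a row",a.round(2))
def cup(n,c,r,inpot=False):
    """fit cup tab and rim near c=(x,y) from the top camera"""
    X=cloud(snapshot("top")).reshape(-1,3); X=X[~np.isnan(X[:,0])]
    X=X[np.hypot(X[:,0]-c[0],X[:,1]-c[1])<r+.035]
    t=X[(X[:,2]>.078)&(X[:,2]<.105)]; m=X[(X[:,2]>.034)&(X[:,2]<.046)]
    tb=(t.min(0)+t.max(0))/2; ce=(m.min(0)+m.max(0))/2
    print(n,"tab",tb.round(4),np.ptp(t,0).round(3),len(t),"rim",ce.round(4),np.ptp(m,0).round(3),"ang %.0f"%np.degrees(np.arctan2(tb[1]-ce[1],tb[0]-ce[0])),"dist",np.hypot(*(tb-ce)[:2]).round(4))
E
python3 - <<'E'
from h import *
X=np.load("top0.npy").reshape(-1,3);X=X[~np.isnan(X[:,0])]
Q=X[(np.hypot(X[:,0]-.518,X[:,1]+.077)<.03)&(X[:,2]>.03)&(X[:,2]<.047)]
print(Q.round(3).tolist()); 
plan(.528,-.0645,.231,138)
E
```

```text
[[0.536, -0.073, 0.04], [0.536, -0.077, 0.044], [0.536, -0.08, 0.038], [0.536, -0.084, 0.04], [0.533, -0.073, 0.038], [0.533, -0.087, 0.039], [0.533, -0.091, 0.037], [0.529, -0.091, 0.039], [0.529, -0.094, 0.037], [0.526, -0.063, 0.039], [0.526, -0.094, 0.037], [0.523, -0.063, 0.037], [0.522, -0.094, 0.041], [0.519, -0.063, 0.042], [0.519, -0.094, 0.041], [0.515, -0.066, 0.04], [0.515, -0.094, 0.04], [0.511, -0.066, 0.044], [0.512, -0.091, 0.04], [0.508, -0.07, 0.039], [0.509, -0.073, 0.035], [0.508, -0.087, 0.04], [0.508, -0.091, 0.037], [0.505, -0.073, 0.036], [0.505, -0.077, 0.037], [0.505, -0.08, 0.04], [0.505, -0.083, 0.04]]
t 0.1 tcp [0.2039 0.5902 0.2302] jaw 70.9 q [ 1.12  0.05  1.61  0.    1.48 -0.12] w 0.0853 F [-0.1  0.7 -0.7]
 t row [ 0.    -8.549  8.67 ]  up10mm [-0.167 -0.    -0.   ]
 a row [-1.118e+01 -1.000e-02  1.000e-02]
 a row [1.882e+01 2.000e-02 1.000e-02]
```

```bash
python3 -m handwheel '[{"ty":-8.55,"tz":8.67,"ax":16.6,"gripper":0},{"ty":-8.55,"tz":8.67,"ax":16.6,"gripper":0},{"ty":-8.55,"tz":8.67,"ax":16.6,"gripper":0},{"ty":-8.55,"tz":8.67,"ax":16.6,"gripper":0},{"ty":-8.55,"tz":8.67,"ax":16.6,"gripper":0},{"ty":-8.55,"tz":8.67,"ax":16.6,"gripper":0},{"ty":-8.55,"tz":8.67,"ax":16.6,"gripper":0},{"ty":-8.55,"tz":8.67,"ax":16.6,"gripper":0},{"ty":-8.55,"tz":8.67,"ax":16.6,"gripper":0},{"ty":-8.55,"tz":8.67,"ax":16.6,"gripper":0},{"ty":-8.55,"tz":8.67,"ax":16.6,"gripper":0},{"ty":-8.55,"tz":8.67,"ax":16.6,"gripper":0},{"ty":-8.55,"tz":8.67,"ax":16.6,"gripper":0},{"ty":-8.55,"tz":8.67,"ax":16.6,"gripper":0},{"ty":-8.55,"tz":8.67,"ax":16.6,"gripper":0},{"ty":-8.55,"tz":8.67,"ax":16.6,"gripper":0},{"tx":1.3,"ty":-8.55,"tz":8.67,"ax":16.6,"gripper":0},{"tx":1.3,"ty":-8.55,"tz":8.67,"ax":16.6,"gripper":0},{"tx":1.3,"ty":-8.55,"tz":8.67,"ax":16.6,"gripper":0}]'
python3 - <<'E'
from h import *
plan(.5283,-.0645,.064,-29)
s=snapshot("side"); cv2.imwrite("pics/s1.png",cv2.resize(s["frame"][150:300,200:400],None,fx=4,fy=4))
E
```

```text
t 0.1 tcp [0.2039 0.5902 0.2302] jaw 70.9 q [ 1.12  0.05  1.61  0.    1.48 -0.12] w 0.0853 F [-0.1  0.7 -0.7]
 t row [ 2.783 -8.542  8.675]  up10mm [-0.167 -0.    -0.   ]
 a row [1.666e+01 1.000e-02 1.000e-02]
 a row [-1.334e+01 -1.000e-02  1.000e-02]validation failed for argument at $[0]...
```

View pics/s1.png

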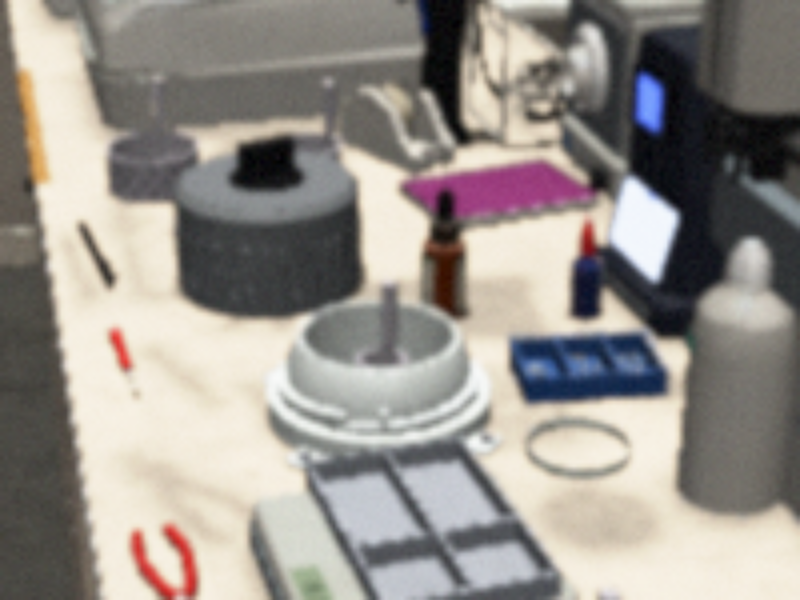

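The picture shows the scene unchanged, with the tiny cup's tab standing in the pot at crop (390,320). The call was refused, so I'll retry with all keys in each row.

```bash
python3 -m handwheel '[{"tx":0,"ty":-0.5,"tz":0.5,"ax":1,"ay":0,"az":0,"gripper":0}]'; python3 -m handwheel '[{"tx":0,"ty":-8,"tz":8.2,"ax":15.6,"ay":0,"az":0,"gripper":0}]'; python3 -m handwheel 2>&1 | head; python3 -m handwheel --help 2>&1 | head -30
```

```text
clock: 0.28
ee_pos: [0.2221, 0.553, 0.2306]
orientation: [0.343, 1.544, -0.344]
contact_force: [0.7, -0.6, 0.5]
gripper_width: 0.0699
clock: 0.4
ee_pos: [0.2449, 0.4935, 0.2308]
orientation: [0.492, 1.514, -0.493]
contact_force: [0.6, -0.4, 0.6]
gripper_width: 0.0518
invalid input
invalid input: not JSON, or not a number
```

Run:
```python
from h import *
plan(.5283,-.0645,.15,-29)
```

```text
t 0.4 tcp [0.2449 0.4935 0.2308] jaw 54.0 q [ 0.98 -0.12  1.79 -0.    1.48  0.03] w 0.0518 F [ 0.6 -0.4  0.6]
 t row [ 1.352 -4.744  9.289]  up10mm [-0.167 -0.     0.   ]
 a row [1.383e+01 1.000e-02 0.000e+00]
 a row [-1.617e+01 -0.000e+00  1.000e-02]
```

```bash
python3 -m handwheel '[{"tx":0,"ty":-4.7,"tz":9.3,"ax":13.8,"ay":0,"az":0,"gripper":0},{"tx":0,"ty":-4.7,"tz":9.3,"ax":13.8,"ay":0,"az":0,"gripper":0},{"tx":0,"ty":-4.7,"tz":9.3,"ax":13.8,"ay":0,"az":0,"gripper":0},{"tx":0,"ty":-4.7,"tz":9.3,"ax":13.8,"ay":0,"az":0,"gripper":0},{"tx":0,"ty":-4.7,"tz":9.3,"ax":13.8,"ay":0,"az":0,"gripper":0},{"tx":0,"ty":-4.7,"tz":9.3,"ax":13.8,"ay":0,"az":0,"gripper":0},{"tx":0,"ty":-4.7,"tz":9.3,"ax":13.8,"ay":0,"az":0,"gripper":0},{"tx":0,"ty":-4.7,"tz":9.3,"ax":13.8,"ay":0,"az":0,"gripper":0},{"tx":0,"ty":-4.7,"tz":9.3,"ax":13.8,"ay":0,"az":0,"gripper":0},{"tx":0,"ty":-4.7,"tz":9.3,"ax":13.8,"ay":0,"az":0,"gripper":0},{"tx":0,"ty":-4.7,"tz":9.3,"ax":13.8,"ay":0,"az":0,"gripper":0},{"tx":0,"ty":-4.7,"tz":9.3,"ax":13.8,"ay":0,"az":0,"gripper":0},{"tx":0,"ty":-4.7,"tz":9.3,"ax":13.8,"ay":0,"az":0,"gripper":0},{"tx":1.3,"ty":-4.7,"tz":9.3,"ax":13.8,"ay":0,"az":0,"gripper":0},{"tx":1.3,"ty":-4.7,"tz":9.3,"ax":13.8,"ay":0,"az":0,"gripper":0},{"tx":1.3,"ty":-4.7,"tz":9.3,"ax":13.8,"ay":0,"az":0,"gripper":0}]' >/dev/null
python3 - <<'E'
from h import *
plan(.5283,-.0645,.064,-29)
E
```

```text
t 2.4 tcp [ 0.5313 -0.0602  0.1524] jaw -28.5 q [-0.25 -0.1   1.9   0.    1.35  0.25] w 0.0428 F [-0.1 -0.5  0.7]
 t row [ 1.473 -0.005  0.086]  up10mm [-0.167 -0.     0.   ]
 a row [0.08 0.01 0.03]
 a row [-2.992e+01 -4.000e-02  1.000e-02]
```

```bash
python3 -m handwheel '[{"tx":0.7,"ty":0,"tz":0.08,"ax":0,"ay":0,"az":0,"gripper":0},{"tx":1.47,"ty":0,"tz":0.08,"ax":0,"ay":0,"az":0,"gripper":0},{"tx":1.47,"ty":0,"tz":0.08,"ax":0,"ay":0,"az":0,"gripper":0},{"tx":1.47,"ty":0,"tz":0.08,"ax":0,"ay":0,"az":0,"gripper":1},{"tx":1.47,"ty":0,"tz":0.08,"ax":0,"ay":0,"az":0,"gripper":1},{"tx":1.47,"ty":0,"tz":0.08,"ax":0,"ay":0,"az":0,"gripper":1},{"tx":1.47,"ty":0,"tz":0.08,"ax":0,"ay":0,"az":0,"gripper":1},{"tx":1.47,"ty":0,"tz":0.08,"ax":0,"ay":0,"az":0,"gripper":1}]'
python3 - <<'E'
from h import *
plan(.44,.01,.064,-29)
E
```

```text
clock: 3.4
ee_pos: [0.5325, -0.0657, 0.0685]
orientation: [1.57, 0.926, -1.562]
contact_force: [0.1, 0.7, 6.7]
gripper_width: 0.0085
t 3.4 tcp [ 0.5325 -0.0657  0.0685] jaw -28.6 q [-0.26 -0.    1.95  0.    1.18  0.24] w 0.0085 F [0.1 0.7 6.7]
 t row [ 0.065 -1.958 -0.37 ]  up10mm [-0.167  0.001 -0.   ]
 a row [ 0.07 -0.02 -0.05]
 a row [-29.93   0.08  -0.03]
```

```bash
python3 -m handwheel '[{"tx":-0.8,"ty":0,"tz":0,"ax":0,"ay":0,"az":0,"gripper":1},{"tx":-1.6,"ty":0,"tz":0,"ax":0,"ay":0,"az":0,"gripper":1},{"tx":-1.6,"ty":0,"tz":0,"ax":0,"ay":0,"az":0,"gripper":1},{"tx":-1.6,"ty":-1,"tz":-0.15,"ax":0,"ay":0,"az":0,"gripper":1},{"tx":-1.6,"ty":-2,"tz":-0.35,"ax":0,"ay":0,"az":0,"gripper":1},{"tx":-1.6,"ty":-2,"tz":-0.35,"ax":0,"ay":0,"az":0,"gripper":1},{"tx":-1.6,"ty":-2,"tz":-0.35,"ax":0,"ay":0,"az":0,"gripper":1}]'
python3 - <<'E'
from h import *
plan(.44,.01,.064,-29)
s=snapshot("side"); cv2.imwrite("pics/s2.png",cv2.resize(s["frame"][130:280,200:400],None,fx=3,fy=3))
E
```

```text
clock: 4.28
ee_pos: [0.4348, 0.0105, 0.161]
orientation: [1.567, 0.93, -1.566]
contact_force: [0.6, -0.4, -0.5]
gripper_width: 0.008
t 4.3 tcp [0.4348 0.0105 0.161 ] jaw -28.6 q [-0.15 -0.38  2.11 -0.    1.41  0.35] w 0.0080 F [ 0.6 -0.4 -0.5]
 t row [ 1.617  0.08  -0.035]  up10mm [-0.167  0.     0.   ]
 a row [ 0.07  0.   -0.01]
 a row [-2.993e+01  1.000e-02  0.000e+00]
```

View pics/s2.png

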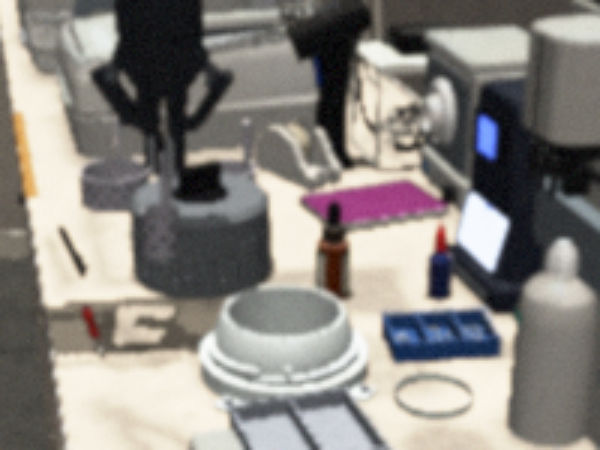

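Tiny cup is hanging from the gripper and the pot is empty. Lowering and releasing it, then backing off.

```bash
python3 -m handwheel '[{"tx":0.75,"ty":0,"tz":0,"ax":0,"ay":0,"az":0,"gripper":1},{"tx":1.3,"ty":0,"tz":0,"ax":0,"ay":0,"az":0,"gripper":1},{"tx":1.52,"ty":0,"tz":0,"ax":0,"ay":0,"az":0,"gripper":1},{"tx":1.52,"ty":0,"tz":0,"ax":0,"ay":0,"az":0,"gripper":1},{"tx":1.52,"ty":0,"tz":0,"ax":0,"ay":0,"az":0,"gripper":0.4},{"tx":1.52,"ty":0,"tz":0,"ax":0,"ay":0,"az":0,"gripper":0.4},{"tx":1.52,"ty":0,"tz":0,"ax":0,"ay":0,"az":0,"gripper":0.4},{"tx":0.7,"ty":0,"tz":0,"ax":0,"ay":0,"az":0,"gripper":0.4},{"tx":-0.2,"ty":0,"tz":0,"ax":0,"ay":0,"az":0,"gripper":0},{"tx":-0.2,"ty":0,"tz":0,"ax":0,"ay":0,"az":0,"gripper":0},{"tx":-0.2,"ty":0,"tz":0,"ax":0,"ay":0,"az":0,"gripper":0}]'
python3 - <<'E'
from h import *
cup("tiny",(.43,.0),.02)
cup("large",(.425,.377),.042)
cup("medium",(.557,.346),.034)
cup("small",(.539,-.447),.025)
plan(.4365,.4145,.068,-17)
E
```

```text
clock: 5.7
ee_pos: [0.4345, 0.0106, 0.1729]
orientation: [1.567, 0.93, -1.567]
contact_force: [0.4, 0.2, -0.2]
gripper_width: 0.0429Traceback (most recent call last):
  File "<stdin>", line 2, in <module>
  File "h.py", line 31, in cup
    tb=(t.min(0)+t.max(0))/2; ce=(m.min(0)+m.max(0))/2
        ~~~~~^^^
    return umr_minimum(a, axis, None, out, keepdims, initial, where)
ValueError: zero-size array to reduction operation minimum which has no identity
```

Run:
```python
s=open('h.py').read()
s=s.replace('    tb=(t.min','    if len(t)<2 or len(m)<5: print(n,"hidden",len(t),len(m)); return\n    tb=(t.min')
open('h.py','w').write(s)
from h import *
cup("large",(.425,.377),.042)
cup("medium",(.557,.346),.034)
cup("small",(.539,-.447),.025)
plan(.4365,.4145,.173,-17)
```

```text
large tab [0.4357 0.415  0.0883] [0.007 0.008 0.008] 8 rim [0.4246 0.3767 0.0399] [0.08  0.086 0.011] ang 74 dist 0.0399
medium tab [0.5844 0.3624 0.086 ] [0.008 0.01  0.013] 10 rim [0.5569 0.3464 0.0399] [0.067 0.068 0.012] ang 30 dist 0.0318
small tab [ 0.5413 -0.4211  0.0888] [0.008 0.009 0.013] 9 rim [ 0.5391 -0.4467  0.0401] [0.05  0.048 0.012] ang 85 dist 0.0257
t 5.9 tcp [0.4337 0.0107 0.1713] jaw -28.6 q [-0.15 -0.39  2.1  -0.    1.43  0.35] w 0.0429 F [-0.1 -1.  -0.6]
 t row [-0.026 -3.181 -5.931]  up10mm [-0.167 -0.001  0.   ]
 a row [-1.93  0.01  0.03]
 a row [ 2.806e+01  4.000e-02 -1.000e-02]
```

```bash
python3 -m handwheel '[{"tx":0,"ty":-3.18,"tz":-5.93,"ax":-1.93,"ay":0,"az":0,"gripper":0},{"tx":0,"ty":-3.18,"tz":-5.93,"ax":-1.93,"ay":0,"az":0,"gripper":0},{"tx":0,"ty":-3.18,"tz":-5.93,"ax":-1.93,"ay":0,"az":0,"gripper":0},{"tx":0,"ty":-3.18,"tz":-5.93,"ax":-1.93,"ay":0,"az":0,"gripper":0},{"tx":0,"ty":-3.18,"tz":-5.93,"ax":-1.93,"ay":0,"az":0,"gripper":0},{"tx":0,"ty":-3.18,"tz":-5.93,"ax":-1.93,"ay":0,"az":0,"gripper":0},{"tx":0,"ty":-3.18,"tz":-5.93,"ax":-1.93,"ay":0,"az":0,"gripper":0},{"tx":0,"ty":-3.18,"tz":-5.93,"ax":-1.93,"ay":0,"az":0,"gripper":0},{"tx":0.7,"ty":-3.18,"tz":-5.93,"ax":-1.93,"ay":0,"az":0,"gripper":0},{"tx":0.7,"ty":-3.18,"tz":-5.93,"ax":-1.93,"ay":0,"az":0,"gripper":0},{"tx":0.7,"ty":-3.18,"tz":-5.93,"ax":-1.93,"ay":0,"az":0,"gripper":0}]'
python3 - <<'E'
from h import *
cup("tiny",(.43,.0),.02)
plan(.4365,.4145,.066,-17)
E
```

```text
clock: 7.28
ee_pos: [0.4378, 0.4136, 0.1316]
orientation: [1.425, 1.053, -1.426]
contact_force: [0.8, 1.1, 0.6]
gripper_width: 0.0428
tiny tab [0.4341 0.0105 0.0855] [0.007 0.007 0.012] 8 rim [ 0.4265 -0.0047  0.0405] [0.031 0.031 0.008] ang 63 dist 0.017
t 7.3 tcp [0.4383 0.414  0.1325] jaw -17.1 q [ 0.63  0.08  1.75 -0.    1.31  0.93] w 0.0429 F [-0.6  0.   0.8]
 t row [ 1.108 -0.032  0.003]  up10mm [-0.167  0.    -0.   ]
 a row [-0.01 -0.01 -0.01]
 a row [ 2.999e+01 -2.000e-02  2.000e-02]
```

```bash
python3 -m handwheel '[{"tx":0.6,"ty":-0.03,"tz":0,"ax":0,"ay":0,"az":0,"gripper":0},{"tx":1.1,"ty":-0.03,"tz":0,"ax":0,"ay":0,"az":0,"gripper":0},{"tx":1.1,"ty":-0.03,"tz":0,"ax":0,"ay":0,"az":0,"gripper":0},{"tx":1.1,"ty":-0.03,"tz":0,"ax":0,"ay":0,"az":0,"gripper":0.8},{"tx":1.1,"ty":-0.03,"tz":0,"ax":0,"ay":0,"az":0,"gripper":1},{"tx":1.1,"ty":-0.03,"tz":0,"ax":0,"ay":0,"az":0,"gripper":1},{"tx":1.1,"ty":-0.03,"tz":0,"ax":0,"ay":0,"az":0,"gripper":1},{"tx":1.1,"ty":-0.03,"tz":0,"ax":0,"ay":0,"az":0,"gripper":1}]'
python3 - <<'E'
from h import *
plan(.556,-.0952,.22,-115)
X=np.load("top0.npy").reshape(-1,3);X=X[~np.isnan(X[:,0])]
from scipy.optimize import least_squares
for lo,hi in((.05,.056),(.056,.062),(.016,.024)):
    Q=X[(np.hypot(X[:,0]-.518,X[:,1]+.0775)<.08)&(np.hypot(X[:,0]-.518,X[:,1]+.0775)>.045)&(X[:,2]>lo)&(X[:,2]<hi)]
    print(len(Q),least_squares(lambda p:np.hypot(Q[:,0]-p[0],Q[:,1]-p[1])-p[2],[.518,-.0775,.05],loss="soft_l1",f_scale=.002).x)
E
```

```text
clock: 8.32
ee_pos: [0.4375, 0.4159, 0.0678]
orientation: [1.429, 1.054, -1.421]
contact_force: [0.8, 0.3, 5.8]
gripper_width: 0.0086
t 8.3 tcp [0.4375 0.4159 0.0678] jaw -17.0 q [ 0.64  0.15  1.79 -0.    1.19  0.93] w 0.0086 F [0.8 0.3 5.8]
 t row [-2.552  4.391  7.558]  up10mm [-0.167  0.    -0.001]
 a row [ 1.633e+01 -5.000e-02  1.000e-02]
 a row [-1.367e+01 -1.000e-02 -5.000e-02]
94 [ 0.51851642 -0.07768225  0.05407939]
80 [ 0.51875659 -0.0777374   0.05207059]
195 [ 0.51906144 -0.07792654  0.06997688]
```

```bash
python3 -m handwheel '[{"tx":-0.8,"ty":0,"tz":0,"ax":0,"ay":0,"az":0,"gripper":1},{"tx":-1.7,"ty":0,"tz":0,"ax":0,"ay":0,"az":0,"gripper":1},{"tx":-2.55,"ty":0,"tz":0,"ax":0,"ay":0,"az":0,"gripper":1},{"tx":-2.55,"ty":0,"tz":0,"ax":1,"ay":0,"az":0,"gripper":1},{"tx":-2.55,"ty":0.44,"tz":0.76,"ax":2.6,"ay":0,"az":0,"gripper":1},{"tx":-2.55,"ty":0.88,"tz":1.5,"ax":4.2,"ay":0,"az":0,"gripper":1},{"tx":-2.55,"ty":1.3,"tz":2.3,"ax":5.8,"ay":0,"az":0,"gripper":1},{"tx":-2.55,"ty":1.8,"tz":3.1,"ax":7.4,"ay":0,"az":0,"gripper":1},{"tx":-2.55,"ty":2.2,"tz":3.8,"ax":9,"ay":0,"az":0,"gripper":1},{"tx":-2.55,"ty":2.7,"tz":4.6,"ax":10.6,"ay":0,"az":0,"gripper":1},{"tx":-2.55,"ty":3.1,"tz":5.3,"ax":12.2,"ay":0,"az":0,"gripper":1},{"tx":-2.55,"ty":3.5,"tz":6.1,"ax":13.8,"ay":0,"az":0,"gripper":1},{"tx":-2.55,"ty":3.9,"tz":6.8,"ax":15.2,"ay":0,"az":0,"gripper":1},{"tx":-2.55,"ty":4.4,"tz":7.56,"ax":16.33,"ay":0,"az":0,"gripper":1},{"tx":-2.55,"ty":4.4,"tz":7.56,"ax":16.33,"ay":0,"az":0,"gripper":1},{"tx":-2.55,"ty":4.4,"tz":7.56,"ax":16.33,"ay":0,"az":0,"gripper":1},{"tx":-2.55,"ty":4.4,"tz":7.56,"ax":16.33,"ay":0,"az":0,"gripper":1}]'
python3 - <<'E'
from h import *
plan(.5568,-.0955,.068,-115)
X=cloud(snapshot("top")).reshape(-1,3);X=X[np.hypot(X[:,0]-.5187,X[:,1]+.0777)<.09]
for lo in np.arange(.14,.24,.01):
    Q=X[(X[:,2]>lo)&(X[:,2]<lo+.01)]; 
    if len(Q)>4: print(lo.round(2),len(Q),((Q.min(0)+Q.max(0))/2).round(4),np.ptp(Q,0).round(3))
E
```

```text
clock: 10.45
ee_pos: [0.5551, -0.095, 0.218]
orientation: [-1.98, 0.437, 1.981]
contact_force: [0.4, -0.2, -1.4]
gripper_width: 0.0083
t 10.4 tcp [ 0.5551 -0.095   0.218 ] jaw -114.9 q [-0.3  -0.09  1.77  0.    1.46  1.7 ] w 0.0083 F [ 0.4 -0.2 -1.4]
 t row [ 2.5   -0.004 -0.03 ]  up10mm [-0.167 -0.     0.   ]
 a row [0.02 0.   0.  ]
 a row [-2.998e+01 -0.000e+00  1.000e-02]
0.14 87 [ 0.517  -0.0812  0.1468] [0.072 0.072 0.006]
0.15 307 [ 0.5182 -0.0794  0.1548] [0.075 0.075 0.01 ]
0.16 8 [ 0.5155 -0.0772  0.1643] [0.077 0.077 0.007]
0.18 34 [ 0.5156 -0.0805  0.185 ] [0.08  0.079 0.01 ]
0.19 17 [ 0.5176 -0.0788  0.1937] [0.079 0.082 0.007]
```

```bash
python3 -m handwheel '[{"tx":0.9,"ty":0,"tz":-0.03,"ax":0,"ay":0,"az":0,"gripper":1},{"tx":1.6,"ty":0,"tz":-0.03,"ax":0,"ay":0,"az":0,"gripper":1},{"tx":2.1,"ty":0,"tz":-0.03,"ax":0,"ay":0,"az":0,"gripper":1},{"tx":2.47,"ty":0,"tz":-0.03,"ax":0,"ay":0,"az":0,"gripper":1},{"tx":2.47,"ty":0,"tz":-0.03,"ax":0,"ay":0,"az":0,"gripper":1},{"tx":2.47,"ty":0,"tz":-0.03,"ax":0,"ay":0,"az":0,"gripper":1}]'; python3 -m handwheel '[{"tx":0,"ty":0,"tz":0,"ax":0,"ay":0,"az":0,"gripper":0.3},{"tx":0,"ty":0,"tz":0,"ax":0,"ay":0,"az":0,"gripper":0.3},{"tx":0,"ty":0,"tz":0,"ax":0,"ay":0,"az":0,"gripper":0.3},{"tx":-0.7,"ty":0,"tz":0,"ax":0,"ay":0,"az":0,"gripper":0.3},{"tx":-1.8,"ty":0,"tz":0,"ax":0,"ay":0,"az":0,"gripper":0},{"tx":-1.8,"ty":0,"tz":0,"ax":0,"ay":0,"az":0,"gripper":0},{"tx":-1.8,"ty":0,"tz":0,"ax":0,"ay":0,"az":0,"gripper":0}]';python3 - <<'E'
from h import *
cup("medium",(.557,.346),.034)
cup("small",(.539,-.447),.025)
plan(.5844,.3624,.178,-60)
E
```

```text
clock: 11.25
ee_pos: [0.5573, -0.0964, 0.0705]
orientation: [-1.981, 0.438, 1.98]
contact_force: [0.2, 0.4, 0.2]
gripper_width: 0.0084
clock: 12.12
ee_pos: [0.5572, -0.0971, 0.1784]
orientation: [-1.981, 0.439, 1.979]
contact_force: [-0.0, -0.3, -0.6]
gripper_width: 0.0427
medium tab [0.5841 0.3622 0.0856] [0.007 0.011 0.013] 11 rim [0.5565 0.3466 0.04  ] [0.067 0.068 0.012] ang 29 dist 0.0316
small tab [ 0.5412 -0.4217  0.0894] [0.008 0.008 0.009] 9 rim [ 0.5391 -0.4472  0.0388] [0.05  0.049 0.009] ang 85 dist 0.0256
t 12.2 tcp [ 0.556  -0.0967  0.1759] jaw -115.0 q [-0.3  -0.05  1.81 -0.    1.39  1.7 ] w 0.0425 F [-0.3  1.2  0.3]
 t row [-0.029 -7.134  2.806]  up10mm [-0.167  0.     0.001]
 a row [-9.17  0.03  0.01]
 a row [ 2.083e+01  1.000e-02 -4.000e-02]
```

```bash
python3 -m handwheel '[{"tx":0,"ty":-7.13,"tz":2.81,"ax":-9.2,"ay":0,"az":0,"gripper":0},{"tx":0,"ty":-7.13,"tz":2.81,"ax":-9.2,"ay":0,"az":0,"gripper":0},{"tx":0,"ty":-7.13,"tz":2.81,"ax":-9.2,"ay":0,"az":0,"gripper":0},{"tx":0,"ty":-7.13,"tz":2.81,"ax":-9.2,"ay":0,"az":0,"gripper":0},{"tx":0,"ty":-7.13,"tz":2.81,"ax":-9.2,"ay":0,"az":0,"gripper":0},{"tx":0,"ty":-7.13,"tz":2.81,"ax":-9.2,"ay":0,"az":0,"gripper":0},{"tx":0,"ty":-7.13,"tz":2.81,"ax":-9.2,"ay":0,"az":0,"gripper":0},{"tx":0,"ty":-7.13,"tz":2.81,"ax":-9.2,"ay":0,"az":0,"gripper":0},{"tx":0,"ty":-7.13,"tz":2.81,"ax":-9.2,"ay":0,"az":0,"gripper":0},{"tx":0.7,"ty":-7.13,"tz":2.81,"ax":-9.2,"ay":0,"az":0,"gripper":0},{"tx":0.7,"ty":-7.13,"tz":2.81,"ax":-9.2,"ay":0,"az":0,"gripper":0},{"tx":0.7,"ty":-7.13,"tz":2.81,"ax":-9.2,"ay":0,"az":0,"gripper":0}]'
python3 - <<'E'
from h import *
plan(.5842,.3624,.066,-60)
s=snapshot("top"); cv2.imwrite("pics/t3.png",cv2.resize(s["frame"][160:255,130:330],None,fx=4,fy=4,interpolation=cv2.INTER_CUBIC))
X=cloud(s).reshape(-1,3);X=X[np.hypot(X[:,0]-.5187,X[:,1]+.0777)<.06]
for lo,hi in((.034,.044),(.078,.1)):
    Q=X[(X[:,2]>lo)&(X[:,2]<hi)&(np.hypot(X[:,0]-.5187,X[:,1]+.0777)<.0495)]; print(len(Q),((Q.min(0)+Q.max(0))/2).round(4),np.ptp(Q,0).round(3))
E
```

```text
clock: 13.72
ee_pos: [0.5855, 0.3607, 0.1364]
orientation: [1.926, 0.518, -1.926]
contact_force: [0.4, -0.4, 0.6]
gripper_width: 0.0425
t 13.7 tcp [0.5855 0.3607 0.1364] jaw -59.9 q [ 0.44  0.27  1.54 -0.    1.34  1.49] w 0.0425 F [ 0.4 -0.4  0.6]
 t row [ 1.173 -0.036  0.004]  up10mm [-0.167  0.     0.   ]
 a row [ 0.02  0.   -0.  ]
 a row [-29.98   0.     0.  ]
70 [ 0.524  -0.0802  0.0391] [0.088 0.084 0.01 ]
9 [ 0.5576 -0.0969  0.0866] [0.009 0.01  0.014]
```

View pics/t3.png

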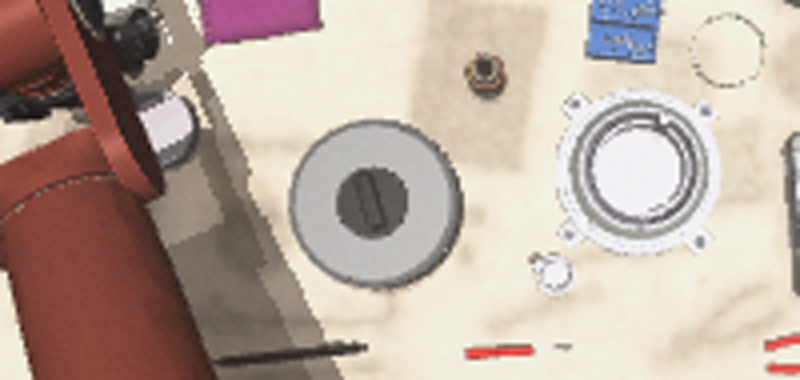

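The large cup now stands centred in the pot, with its tab at crop (663,118). The tiny cup stands aside at (553,272) and the bottle is upright.

```bash
python3 -m handwheel '[{"tx":0.6,"ty":-0.03,"tz":0,"ax":0,"ay":0,"az":0,"gripper":0},{"tx":1.16,"ty":-0.03,"tz":0,"ax":0,"ay":0,"az":0,"gripper":0},{"tx":1.16,"ty":-0.03,"tz":0,"ax":0,"ay":0,"az":0,"gripper":0},{"tx":1.16,"ty":-0.03,"tz":0,"ax":0,"ay":0,"az":0,"gripper":0.8},{"tx":1.16,"ty":-0.03,"tz":0,"ax":0,"ay":0,"az":0,"gripper":1},{"tx":1.16,"ty":-0.03,"tz":0,"ax":0,"ay":0,"az":0,"gripper":1},{"tx":1.16,"ty":-0.03,"tz":0,"ax":0,"ay":0,"az":0,"gripper":1},{"tx":1.16,"ty":-0.03,"tz":0,"ax":0,"ay":0,"az":0,"gripper":1}]'
python3 - <<'E'
from h import *
plan(.5337,-.0486,.22,-25)
E
```

```text
clock: 14.78
ee_pos: [0.5862, 0.3643, 0.0696]
orientation: [1.93, 0.52, -1.92]
contact_force: [0.1, -0.9, 6.3]
gripper_width: 0.0087
t 14.8 tcp [0.5862 0.3643 0.0696] jaw -59.8 q [ 0.45  0.34  1.57 -0.    1.23  1.49] w 0.0087 F [ 0.1 -0.9  6.3]
 t row [-2.525  5.51   4.204]  up10mm [-0.167  0.    -0.001]
 a row [-5.8  -0.05 -0.02]
 a row [24.2  -0.03  0.06]
```

```bash
python3 -m handwheel '[{"tx":-0.8,"ty":0,"tz":0,"ax":0,"ay":0,"az":0,"gripper":1},{"tx":-1.7,"ty":0,"tz":0,"ax":0,"ay":0,"az":0,"gripper":1},{"tx":-2.55,"ty":0,"tz":0,"ax":0,"ay":0,"az":0,"gripper":1},{"tx":-2.55,"ty":0,"tz":0,"ax":0,"ay":0,"az":0,"gripper":1},{"tx":-2.55,"ty":0.6,"tz":0.4,"ax":-0.5,"ay":0,"az":0,"gripper":1},{"tx":-2.55,"ty":1.2,"tz":0.9,"ax":-1.2,"ay":0,"az":0,"gripper":1},{"tx":-2.55,"ty":1.8,"tz":1.4,"ax":-1.9,"ay":0,"az":0,"gripper":1},{"tx":-2.55,"ty":2.4,"tz":1.9,"ax":-2.6,"ay":0,"az":0,"gripper":1},{"tx":-2.55,"ty":3.0,"tz":2.4,"ax":-3.3,"ay":0,"az":0,"gripper":1},{"tx":-2.55,"ty":3.7,"tz":2.9,"ax":-4,"ay":0,"az":0,"gripper":1},{"tx":-2.55,"ty":4.4,"tz":3.4,"ax":-4.7,"ay":0,"az":0,"gripper":1},{"tx":-2.55,"ty":5.1,"tz":3.9,"ax":-5.4,"ay":0,"az":0,"gripper":1},{"tx":-2.55,"ty":5.51,"tz":4.2,"ax":-5.8,"ay":0,"az":0,"gripper":1},{"tx":-2.55,"ty":5.51,"tz":4.2,"ax":-5.8,"ay":0,"az":0,"gripper":1},{"tx":-2.55,"ty":5.51,"tz":4.2,"ax":-5.8,"ay":0,"az":0,"gripper":1},{"tx":-2.55,"ty":5.51,"tz":4.2,"ax":-5.8,"ay":0,"az":0,"gripper":1}]'
python3 - <<'E'
from h import *
plan(.5337,-.0486,.07,-25)
X=cloud(snapshot("top")).reshape(-1,3);X=X[np.hypot(X[:,0]-.5187,X[:,1]+.0777)<.09]
for lo in np.arange(.14,.22,.01):
    Q=X[(X[:,2]>lo)&(X[:,2]<lo+.01)]; 
    if len(Q)>4: print(lo.round(2),len(Q),((Q.min(0)+Q.max(0))/2).round(4),np.ptp(Q,0).round(3))
E
```

```text
clock: 16.77
ee_pos: [0.5325, -0.0479, 0.2189]
orientation: [1.522, 0.972, -1.523]
contact_force: [-0.0, -0.2, -0.4]
gripper_width: 0.0082
t 16.8 tcp [ 0.5325 -0.0479  0.2189] jaw -24.9 q [-0.23 -0.16  1.83  0.    1.46  0.21] w 0.0082 F [-0.  -0.2 -0.4]
 t row [2.481 0.025 0.003]  up10mm [-0.167 -0.    -0.   ]
 a row [ 0.01 -0.    0.01]
 a row [-2.999e+01 -1.000e-02 -0.000e+00]
0.14 21 [ 0.5038 -0.073   0.1472] [0.026 0.049 0.005]
0.15 68 [ 0.5018 -0.0777  0.1542] [0.023 0.046 0.008]
0.18 12 [ 0.4946 -0.0709  0.1869] [0.019 0.041 0.005]
0.19 6 [ 0.4928 -0.0661  0.1909] [0.016 0.031 0.001]
```

```bash
python3 -m handwheel '[{"tx":0.9,"ty":0.02,"tz":0,"ax":0,"ay":0,"az":0,"gripper":1},{"tx":1.5,"ty":0.02,"tz":0,"ax":0,"ay":0,"az":0,"gripper":1},{"tx":1.9,"ty":0.02,"tz":0,"ax":0,"ay":0,"az":0,"gripper":1},{"tx":2.2,"ty":0.02,"tz":0,"ax":0,"ay":0,"az":0,"gripper":1},{"tx":2.42,"ty":0.02,"tz":0,"ax":0,"ay":0,"az":0,"gripper":1},{"tx":2.42,"ty":0.02,"tz":0,"ax":0,"ay":0,"az":0,"gripper":1},{"tx":2.42,"ty":0.02,"tz":0,"ax":0,"ay":0,"az":0,"gripper":1}]'
```

```text
clock: 17.7
ee_pos: [0.5345, -0.0496, 0.0751]
orientation: [1.524, 0.969, -1.522]
contact_force: [0.3, 0.0, -0.4]
gripper_width: 0.0082
```

```bash
python3 -m handwheel '[{"tx":0.04,"ty":0,"tz":0,"ax":0,"ay":0,"az":0,"gripper":1},{"tx":0.04,"ty":0,"tz":0,"ax":0,"ay":0,"az":0,"gripper":1},{"tx":0.04,"ty":0,"tz":0,"ax":0,"ay":0,"az":0,"gripper":0.4},{"tx":0.04,"ty":0,"tz":0,"ax":0,"ay":0,"az":0,"gripper":0.4},{"tx":0.04,"ty":0,"tz":0,"ax":0,"ay":0,"az":0,"gripper":0.4},{"tx":-0.7,"ty":0,"tz":0,"ax":0,"ay":0,"az":0,"gripper":0.4},{"tx":-1.7,"ty":0,"tz":0,"ax":0,"ay":0,"az":0,"gripper":0},{"tx":-1.7,"ty":0,"tz":0,"ax":0,"ay":0,"az":0,"gripper":0},{"tx":-1.7,"ty":0,"tz":0,"ax":0,"ay":0,"az":0,"gripper":0}]';python3 - <<'E'
from h import *
cup("small",(.539,-.447),.025)
plan(.5412,-.4215,.178,-5)
E
```

```text
clock: 18.82
ee_pos: [0.5336, -0.0494, 0.1761]
orientation: [1.523, 0.97, -1.523]
contact_force: [-0.3, -0.5, -1.0]
gripper_width: 0.0427
small tab [ 0.5416 -0.4212  0.0889] [0.007 0.008 0.01 ] 9 rim [ 0.5391 -0.4461  0.0403] [0.05  0.052 0.011] ang 84 dist 0.025
t 18.9 tcp [ 0.5329 -0.0493  0.1748] jaw -25.0 q [-0.23 -0.12  1.88 -0.    1.39  0.21] w 0.0427 F [-0.1  0.2  0.6]
 t row [-0.057  2.748  5.563]  up10mm [-0.167 -0.     0.   ]
 a row [-3.34  0.    0.02]
 a row [26.66  0.03 -0.  ]
```

```bash
python3 -m handwheel '[{"tx":0,"ty":2.75,"tz":5.56,"ax":-3.3,"ay":0,"az":0,"gripper":0},{"tx":0,"ty":2.75,"tz":5.56,"ax":-3.3,"ay":0,"az":0,"gripper":0},{"tx":0,"ty":2.75,"tz":5.56,"ax":-3.3,"ay":0,"az":0,"gripper":0},{"tx":0,"ty":2.75,"tz":5.56,"ax":-3.3,"ay":0,"az":0,"gripper":0},{"tx":0,"ty":2.75,"tz":5.56,"ax":-3.3,"ay":0,"az":0,"gripper":0},{"tx":0,"ty":2.75,"tz":5.56,"ax":-3.3,"ay":0,"az":0,"gripper":0},{"tx":0,"ty":2.75,"tz":5.56,"ax":-3.3,"ay":0,"az":0,"gripper":0},{"tx":0.7,"ty":2.75,"tz":5.56,"ax":-3.3,"ay":0,"az":0,"gripper":0},{"tx":0.7,"ty":2.75,"tz":5.56,"ax":-3.3,"ay":0,"az":0,"gripper":0},{"tx":0.7,"ty":2.75,"tz":5.56,"ax":-3.3,"ay":0,"az":0,"gripper":0}]'
python3 - <<'E'
from h import *
cup("small",(.539,-.447),.025)
plan(.5414,-.4213,.066,-5)
s=snapshot("top"); cv2.imwrite("pics/t4.png",cv2.resize(s["frame"][160:255,230:430],None,fx=4,fy=4,interpolation=cv2.INTER_CUBIC))
X=cloud(s).reshape(-1,3);X=X[np.hypot(X[:,0]-.5187,X[:,1]+.0777)<.052]
Q=X[(X[:,2]>.075)]; print(Q.round(4).tolist())
E
```

```text
clock: 20.12
ee_pos: [0.5422, -0.4205, 0.1339]
orientation: [1.276, 1.167, -1.275]
contact_force: [-0.4, 0.5, 0.4]
gripper_width: 0.0431
small hidden 0 0
t 20.2 tcp [ 0.5428 -0.4211  0.1352] jaw -5.2 q [-0.77  0.27  1.54  0.    1.34 -0.68] w 0.0428 F [-0.1 -0.5  1. ]
 t row [ 1.154 -0.024  0.004]  up10mm [-0.167  0.     0.   ]
 a row [-0.03  0.01 -0.01]
 a row [ 2.997e+01 -1.000e-02 -1.000e-02]
[[0.5625, -0.0949, 0.0885], [0.5588, -0.0947, 0.0919], [0.5592, -0.0984, 0.0873], [0.5591, -0.1017, 0.0883], [0.5562, -0.0917, 0.0843], [0.5554, -0.0947, 0.0914], [0.5559, -0.0983, 0.087], [0.556, -0.1018, 0.086], [0.5532, -0.0954, 0.08], [0.5527, -0.0985, 0.0849], [0.5348, -0.0471, 0.0948], [0.5351, -0.0505, 0.0917], [0.5355, -0.0541, 0.0867], [0.5318, -0.0472, 0.0907], [0.5317, -0.0505, 0.092], [0.5284, -0.0472, 0.0904], [0.5284, -0.0505, 0.091]]
```

View pics/t4.png

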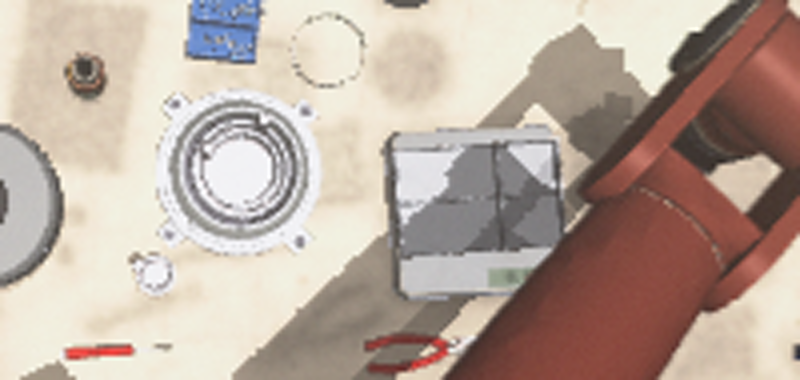

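The medium cup is nested in the large one, with its tab at crop (205,156) and the large cup's tab at (263,118). Gripping the small cup.

```bash
python3 -m handwheel '[{"tx":0.6,"ty":-0.02,"tz":0,"ax":0,"ay":0,"az":0,"gripper":0},{"tx":1.14,"ty":-0.02,"tz":0,"ax":0,"ay":0,"az":0,"gripper":0},{"tx":1.14,"ty":-0.02,"tz":0,"ax":0,"ay":0,"az":0,"gripper":0},{"tx":1.14,"ty":-0.02,"tz":0,"ax":0,"ay":0,"az":0,"gripper":0.8},{"tx":1.14,"ty":-0.02,"tz":0,"ax":0,"ay":0,"az":0,"gripper":1},{"tx":1.14,"ty":-0.02,"tz":0,"ax":0,"ay":0,"az":0,"gripper":1},{"tx":1.14,"ty":-0.02,"tz":0,"ax":0,"ay":0,"az":0,"gripper":1},{"tx":1.14,"ty":-0.02,"tz":0,"ax":0,"ay":0,"az":0,"gripper":1}]'
python3 - <<'E'
from h import *
plan(.4956,-.0687,.22,65)
E
```

```text
clock: 21.22
ee_pos: [0.5426, -0.4226, 0.0689]
orientation: [1.275, 1.16, -1.274]
contact_force: [0.7, 1.7, 7.5]
gripper_width: 0.0085
t 21.2 tcp [ 0.5426 -0.4226  0.0689] jaw -5.2 q [-0.77  0.33  1.58  0.    1.23 -0.68] w 0.0085 F [0.7 1.7 7.5]
 t row [-2.539 -1.305 -5.796]  up10mm [-0.167  0.001  0.   ]
 a row [-11.7    0.05  -0.02]
 a row [18.3  -0.02 -0.05]
```

```bash
python3 -m handwheel '[{"tx":-0.8,"ty":0,"tz":0,"ax":0,"ay":0,"az":0,"gripper":1},{"tx":-1.7,"ty":0,"tz":0,"ax":0,"ay":0,"az":0,"gripper":1},{"tx":-2.55,"ty":0,"tz":0,"ax":0,"ay":0,"az":0,"gripper":1},{"tx":-2.55,"ty":0,"tz":0,"ax":-0.5,"ay":0,"az":0,"gripper":1},{"tx":-2.55,"ty":-0.15,"tz":-0.65,"ax":-1.8,"ay":0,"az":0,"gripper":1},{"tx":-2.55,"ty":-0.3,"tz":-1.3,"ax":-3.1,"ay":0,"az":0,"gripper":1},{"tx":-2.55,"ty":-0.45,"tz":-2,"ax":-4.4,"ay":0,"az":0,"gripper":1},{"tx":-2.55,"ty":-0.6,"tz":-2.7,"ax":-5.7,"ay":0,"az":0,"gripper":1},{"tx":-2.55,"ty":-0.8,"tz":-3.4,"ax":-7,"ay":0,"az":0,"gripper":1},{"tx":-2.55,"ty":-1,"tz":-4.2,"ax":-8.3,"ay":0,"az":0,"gripper":1},{"tx":-2.55,"ty":-1.15,"tz":-5,"ax":-9.8,"ay":0,"az":0,"gripper":1},{"tx":-2.55,"ty":-1.25,"tz":-5.5,"ax":-11,"ay":0,"az":0,"gripper":1},{"tx":-2.55,"ty":-1.3,"tz":-5.8,"ax":-11.7,"ay":0,"az":0,"gripper":1},{"tx":-2.55,"ty":-1.3,"tz":-5.8,"ax":-11.7,"ay":0,"az":0,"gripper":1},{"tx":-2.55,"ty":-1.3,"tz":-5.8,"ax":-11.7,"ay":0,"az":0,"gripper":1},{"tx":-2.55,"ty":-1.3,"tz":-5.8,"ax":-11.7,"ay":0,"az":0,"gripper":1}]'
python3 - <<'E'
from h import *
plan(.4956,-.0687,.074,65)
X=cloud(snapshot("top")).reshape(-1,3);X=X[np.hypot(X[:,0]-.5187,X[:,1]+.0777)<.09]
for lo in np.arange(.14,.2,.01):
    Q=X[(X[:,2]>lo)&(X[:,2]<lo+.01)]; 
    if len(Q)>4: print(lo.round(2),len(Q),((Q.min(0)+Q.max(0))/2).round(4),np.ptp(Q,0).round(3))
E
```

```text
clock: 23.22
ee_pos: [0.495, -0.0686, 0.2187]
orientation: [0.344, 1.543, -0.344]
contact_force: [0.5, 0.1, -0.5]
gripper_width: 0.008
t 23.2 tcp [ 0.495  -0.0686  0.2187] jaw 64.9 q [-0.29 -0.25  1.91 -0.    1.48 -1.42] w 0.0080 F [ 0.5  0.1 -0.5]
 t row [2.412 0.003 0.01 ]  up10mm [-0.167 -0.     0.   ]
 a row [-0.02  0.    0.  ]
 a row [29.98  0.   -0.  ]
```

```bash
python3 -m handwheel '[{"tx":0.9,"ty":0,"tz":0.01,"ax":0,"ay":0,"az":0,"gripper":1},{"tx":1.5,"ty":0,"tz":0.01,"ax":0,"ay":0,"az":0,"gripper":1},{"tx":1.9,"ty":0,"tz":0.01,"ax":0,"ay":0,"az":0,"gripper":1},{"tx":2.2,"ty":0,"tz":0.01,"ax":0,"ay":0,"az":0,"gripper":1},{"tx":2.4,"ty":0,"tz":0.01,"ax":0,"ay":0,"az":0,"gripper":1},{"tx":2.4,"ty":0,"tz":0.01,"ax":0,"ay":0,"az":0,"gripper":1},{"tx":2.4,"ty":0,"tz":0.01,"ax":0,"ay":0,"az":0,"gripper":1},{"tx":2.4,"ty":0,"tz":0.01,"ax":0,"ay":0,"az":0,"gripper":1}]'
```

```text
clock: 24.28
ee_pos: [0.4959, -0.0682, 0.0752]
orientation: [0.342, 1.543, -0.342]
contact_force: [0.1, -0.6, -1.4]
gripper_width: 0.0083
```

```bash
python3 -m handwheel '[{"tx":0.02,"ty":0,"tz":0,"ax":0,"ay":0,"az":0,"gripper":1},{"tx":0.02,"ty":0,"tz":0,"ax":0,"ay":0,"az":0,"gripper":0.5},{"tx":0.02,"ty":0,"tz":0,"ax":0,"ay":0,"az":0,"gripper":0.5},{"tx":0.02,"ty":0,"tz":0,"ax":0,"ay":0,"az":0,"gripper":0.5},{"tx":-0.7,"ty":0,"tz":0,"ax":0,"ay":0,"az":0,"gripper":0.5},{"tx":-1.7,"ty":0,"tz":0,"ax":0,"ay":0,"az":0,"gripper":0.1},{"tx":-1.7,"ty":0,"tz":0,"ax":0,"ay":0,"az":0,"gripper":0.1},{"tx":-1.7,"ty":0,"tz":0,"ax":0,"ay":0,"az":0,"gripper":0.1}]';python3 - <<'E'
from h import *
cup("tiny",(.43,.0),.02)
plan(.4341,.0105,.178,-27)
s=snapshot("side"); cv2.imwrite("pics/s5.png",cv2.resize(s["frame"][170:290,230:390],None,fx=4,fy=4,interpolation=cv2.INTER_CUBIC))
E
```

```text
clock: 25.28
ee_pos: [0.4954, -0.068, 0.1766]
orientation: [0.342, 1.543, -0.342]
contact_force: [-0.9, -0.3, -0.4]
gripper_width: 0.0384
tiny hidden 0 14
t 25.3 tcp [ 0.4947 -0.0678  0.1754] jaw 65.0 q [-0.29 -0.21  1.96  0.    1.4  -1.42] w 0.0387 F [-0.8  0.7 -1. ]
 t row [-0.04   0.755 -1.468]  up10mm [-0.167 -0.    -0.   ]
 a row [ 1.533e+01 -1.000e-02  2.000e-02]
 a row [-1.467e+01 -2.000e-02 -1.000e-02]
```

View pics/s5.png

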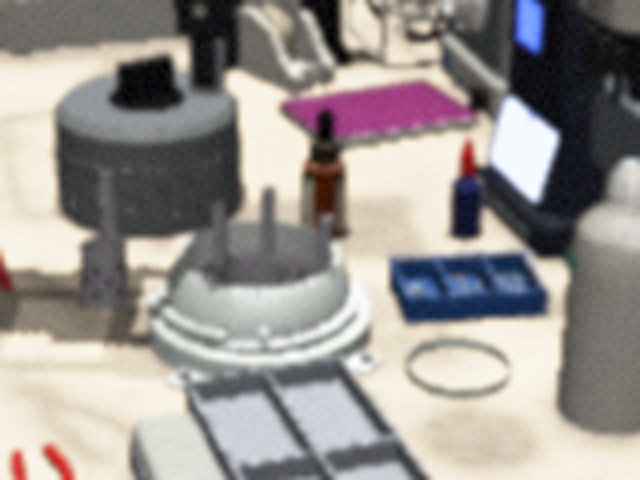

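Three tabs stand upright in the pot (crop columns 218, 268 and 325), and the tiny cup stands at (102,260). I'll fetch it.

```bash
python3 -m handwheel '[{"tx":0,"ty":0.75,"tz":-1.47,"ax":15.3,"ay":0,"az":0,"gripper":0.1},{"tx":0,"ty":0.75,"tz":-1.47,"ax":15.3,"ay":0,"az":0,"gripper":0.1},{"tx":0,"ty":0.75,"tz":-1.47,"ax":15.3,"ay":0,"az":0,"gripper":0.1},{"tx":0,"ty":0.75,"tz":-1.47,"ax":15.3,"ay":0,"az":0,"gripper":0.1},{"tx":0,"ty":0.75,"tz":-1.47,"ax":15.3,"ay":0,"az":0,"gripper":0.1},{"tx":0,"ty":0.75,"tz":-1.47,"ax":15.3,"ay":0,"az":0,"gripper":0.1},{"tx":0,"ty":0.75,"tz":-1.47,"ax":15.3,"ay":0,"az":0,"gripper":0.1},{"tx":0,"ty":0.75,"tz":-1.47,"ax":15.3,"ay":0,"az":0,"gripper":0.1},{"tx":0,"ty":0.75,"tz":-1.47,"ax":15.3,"ay":0,"az":0,"gripper":0.1},{"tx":0,"ty":0.75,"tz":-1.47,"ax":15.3,"ay":0,"az":0,"gripper":0.1},{"tx":0.6,"ty":0.75,"tz":-1.47,"ax":15.3,"ay":0,"az":0,"gripper":0.1},{"tx":0.6,"ty":0.75,"tz":-1.47,"ax":15.3,"ay":0,"az":0,"gripper":0.1},{"tx":0.6,"ty":0.75,"tz":-1.47,"ax":15.3,"ay":0,"az":0,"gripper":0.1}]'
python3 - <<'E'
from h import *
plan(.4341,.0105,.066,-27)
X=cloud(snapshot("top")).reshape(-1,3);X=X[np.hypot(X[:,0]-.5187,X[:,1]+.0777)<.052]
Q=X[(X[:,2]>.075)]; print(Q.round(3).tolist())
Q=X[(X[:,2]>.0)&(X[:,2]<.0125)];Q.size and print(len(Q),Q.mean(0),np.ptp(Q,0))
E
```

```text
clock: 27.0
ee_pos: [0.4346, 0.01, 0.141]
orientation: [1.544, 0.951, -1.545]
contact_force: [-0.2, -0.2, 1.1]
gripper_width: 0.0386
t 27.0 tcp [0.4346 0.01   0.141 ] jaw -26.8 q [-0.15 -0.36  2.13  0.    1.37  0.32] w 0.0386 F [-0.2 -0.2  1.1]
 t row [ 1.25  -0.01  -0.003]  up10mm [-0.167 -0.     0.   ]
 a row [0.04 0.   0.  ]
 a row [-29.96  -0.     0.  ]
[[0.563, -0.095, 0.086], [0.559, -0.095, 0.089], [0.559, -0.098, 0.087], [0.559, -0.101, 0.092], [0.556, -0.092, 0.081], [0.556, -0.095, 0.089], [0.556, -0.098, 0.089], [0.555, -0.101, 0.093], [0.554, -0.096, 0.075], [0.552, -0.098, 0.089], [0.535, -0.047, 0.091], [0.535, -0.05, 0.094], [0.535, -0.054, 0.093], [0.532, -0.047, 0.091], [0.532, -0.051, 0.093], [0.529, -0.047, 0.087], [0.528, -0.05, 0.093], [0.498, -0.067, 0.095], [0.498, -0.071, 0.088], [0.494, -0.067, 0.1], [0.494, -0.07, 0.096], [0.491, -0.067, 0.098], [0.491, -0.071, 0.09]]
255 [ 0.51916243 -0.07936356  0.00553139] [0.09374849 0.09622365 0.01243018]
```

```bash
python3 -m handwheel '[{"tx":0.6,"ty":0,"tz":0,"ax":0,"ay":0,"az":0,"gripper":0.1},{"tx":1.22,"ty":0,"tz":0,"ax":0,"ay":0,"az":0,"gripper":0.1},{"tx":1.22,"ty":0,"tz":0,"ax":0,"ay":0,"az":0,"gripper":0.1},{"tx":1.22,"ty":0,"tz":0,"ax":0,"ay":0,"az":0,"gripper":0.8},{"tx":1.22,"ty":0,"tz":0,"ax":0,"ay":0,"az":0,"gripper":1},{"tx":1.22,"ty":0,"tz":0,"ax":0,"ay":0,"az":0,"gripper":1},{"tx":1.22,"ty":0,"tz":0,"ax":0,"ay":0,"az":0,"gripper":1},{"tx":1.22,"ty":0,"tz":0,"ax":0,"ay":0,"az":0,"gripper":1}]'
python3 - <<'E'
from h import *
plan(.5325,-.0865,.22,-115)
E
```

```text
clock: 28.05
ee_pos: [0.4366, 0.0099, 0.07]
orientation: [1.548, 0.947, -1.541]
contact_force: [0.3, 0.3, 6.2]
gripper_width: 0.0084
t 28.1 tcp [0.4366 0.0099 0.07  ] jaw -26.8 q [-0.15 -0.26  2.18  0.    1.21  0.32] w 0.0084 F [0.3 0.3 6.2]
 t row [-2.491  2.161  0.709]  up10mm [-0.167  0.001 -0.   ]
 a row [14.7  -0.05 -0.02]
 a row [-15.3    0.02  -0.05]
```

```bash
python3 -m handwheel '[{"tx":-0.8,"ty":0,"tz":0,"ax":0,"ay":0,"az":0,"gripper":1},{"tx":-1.7,"ty":0,"tz":0,"ax":0,"ay":0,"az":0,"gripper":1},{"tx":-2.5,"ty":0,"tz":0,"ax":0,"ay":0,"az":0,"gripper":1},{"tx":-2.5,"ty":0.2,"tz":0.07,"ax":1.5,"ay":0,"az":0,"gripper":1},{"tx":-2.5,"ty":0.5,"tz":0.15,"ax":3,"ay":0,"az":0,"gripper":1},{"tx":-2.5,"ty":0.7,"tz":0.22,"ax":4.5,"ay":0,"az":0,"gripper":1},{"tx":-2.5,"ty":1,"tz":0.3,"ax":6,"ay":0,"az":0,"gripper":1},{"tx":-2.5,"ty":1.2,"tz":0.4,"ax":7.5,"ay":0,"az":0,"gripper":1},{"tx":-2.5,"ty":1.4,"tz":0.5,"ax":9,"ay":0,"az":0,"gripper":1},{"tx":-2.5,"ty":1.6,"tz":0.55,"ax":10.5,"ay":0,"az":0,"gripper":1},{"tx":-2.5,"ty":1.8,"tz":0.6,"ax":12,"ay":0,"az":0,"gripper":1},{"tx":-2.5,"ty":2,"tz":0.7,"ax":13.5,"ay":0,"az":0,"gripper":1},{"tx":-2.5,"ty":2.16,"tz":0.71,"ax":14.7,"ay":0,"az":0,"gripper":1},{"tx":-2.5,"ty":2.16,"tz":0.71,"ax":14.7,"ay":0,"az":0,"gripper":1},{"tx":-2.5,"ty":2.16,"tz":0.71,"ax":14.7,"ay":0,"az":0,"gripper":1},{"tx":-2.5,"ty":2.16,"tz":0.71,"ax":14.7,"ay":0,"az":0,"gripper":1}]'
python3 - <<'E'
from h import *
plan(.5325,-.0865,.0775,-115)
X=cloud(snapshot("top")).reshape(-1,3);X=X[np.hypot(X[:,0]-.5187,X[:,1]+.0777)<.04]
for lo in np.arange(.14,.2,.01):
    Q=X[(X[:,2]>lo)&(X[:,2]<lo+.01)]; 
    if len(Q)>4: print(lo.round(2),len(Q),((Q.min(0)+Q.max(0))/2).round(4),np.ptp(Q,0).round(3))
E
```

```text
clock: 30.05
ee_pos: [0.5308, -0.0862, 0.2176]
orientation: [-1.981, 0.438, 1.981]
contact_force: [-0.3, 0.6, 0.2]
gripper_width: 0.0083
t 30.1 tcp [ 0.5308 -0.0862  0.2176] jaw -114.9 q [-0.3  -0.15  1.83 -0.    1.46  1.71] w 0.0083 F [-0.3  0.6  0.2]
 t row [ 2.334 -0.008 -0.028]  up10mm [-0.167  0.    -0.   ]
 a row [ 0.01 -0.   -0.  ]
 a row [-29.99   0.    -0.  ]
0.14 9 [ 0.5135 -0.0779  0.1476] [0.013 0.02  0.004]
0.15 9 [ 0.5084 -0.0742  0.1535] [0.01  0.019 0.007]
0.18 16 [ 0.5105 -0.0773  0.186 ] [0.019 0.028 0.008]
```

```bash
python3 -m handwheel '[{"tx":0.9,"ty":0,"tz":-0.01,"ax":0,"ay":0,"az":0,"gripper":1},{"tx":1.4,"ty":0,"tz":-0.01,"ax":0,"ay":0,"az":0,"gripper":1},{"tx":1.8,"ty":0,"tz":-0.01,"ax":0,"ay":0,"az":0,"gripper":1},{"tx":2.1,"ty":0,"tz":-0.01,"ax":0,"ay":0,"az":0,"gripper":1},{"tx":2.31,"ty":0,"tz":-0.01,"ax":0,"ay":0,"az":0,"gripper":1},{"tx":2.31,"ty":0,"tz":-0.01,"ax":0,"ay":0,"az":0,"gripper":1},{"tx":2.31,"ty":0,"tz":-0.01,"ax":0,"ay":0,"az":0,"gripper":1},{"tx":2.31,"ty":0,"tz":-0.01,"ax":0,"ay":0,"az":0,"gripper":1}]'
```

```text
clock: 31.1
ee_pos: [0.5319, -0.0868, 0.0795]
orientation: [-1.981, 0.439, 1.979]
contact_force: [0.4, 0.6, -1.5]
gripper_width: 0.0079
```

```bash
python3 -m handwheel '[{"tx":0.03,"ty":0,"tz":0,"ax":0,"ay":0,"az":0,"gripper":1},{"tx":0.03,"ty":0,"tz":0,"ax":0,"ay":0,"az":0,"gripper":0.5},{"tx":0.03,"ty":0,"tz":0,"ax":0,"ay":0,"az":0,"gripper":0.5},{"tx":0.03,"ty":0,"tz":0,"ax":0,"ay":0,"az":0,"gripper":0.5},{"tx":-0.7,"ty":0,"tz":0,"ax":0,"ay":0,"az":0,"gripper":0.5},{"tx":-1.7,"ty":0,"tz":0,"ax":0,"ay":0,"az":0,"gripper":0.1},{"tx":-2,"ty":0,"tz":0,"ax":0,"ay":0,"az":0,"gripper":0.1},{"tx":-2,"ty":0,"tz":0,"ax":0,"ay":0,"az":0,"gripper":0.1}]';python3 - <<'E'
from h import *
X=cloud(snapshot("top")).reshape(-1,3)
L=X[np.hypot(X[:,0]-.4875,X[:,1]-.15)<.09]
b=L[(L[:,2]>.105)&(L[:,2]<.125)]; m=b.mean(0); w,v=np.linalg.eigh(np.cov(b[:,:2].T)); d=v[:,1]*np.sign(v[0,1])
yaw=np.degrees(np.arctan2(d[1],d[0])); e=(b[:,:2]-m[:2])
mid=[(np.min(e@v[:,i])+np.max(e@v[:,i]))/2 for i in(0,1)]
print("bar",m,len(b),"yaw",yaw,"ext",np.ptp(e@v[:,1]),np.ptp(e@v[:,0]),"center",m[:2]+v@mid)
t=L[(L[:,2]>.078)&(L[:,2]<.095)]; print("lid top",t.mean(0),((t.min(0)+t.max(0))/2),np.ptp(t,0))
plan(.4875,.150,.22,yaw-90)
E
```

```text
clock: 32.1
ee_pos: [0.5325, -0.087, 0.2005]
orientation: [-1.983, 0.439, 1.977]
contact_force: [-0.0, 0.2, -0.7]
gripper_width: 0.0384
bar [0.48776008 0.14950618 0.11656962] 61 yaw 18.28319322434726 ext 0.046487967707083064 0.013643822637136548 center [0.48820201 0.149828  ]
lid top [0.48721997 0.14944455 0.08565296] [0.48746769 0.15084324 0.08648392] [0.13914491 0.1388591  0.0167839 ]
t 32.1 tcp [ 0.5313 -0.0866  0.1983] jaw -115.0 q [-0.3  -0.13  1.85 -0.    1.43  1.71] w 0.0384 F [-0.9 -0.7 -0.2]
 t row [-0.361 -3.265  2.329]  up10mm [-0.167  0.     0.   ]
 a row [-7.22  0.    0.  ]
 a row [ 2.278e+01  0.000e+00 -1.000e-02]
```

```bash
python3 -m handwheel '[{"tx":-0.2,"ty":-3.26,"tz":2.33,"ax":-7.2,"ay":0,"az":0,"gripper":0.1},{"tx":-0.2,"ty":-3.26,"tz":2.33,"ax":-7.2,"ay":0,"az":0,"gripper":0.1},{"tx":-0.2,"ty":-3.26,"tz":2.33,"ax":-7.2,"ay":0,"az":0,"gripper":0.1},{"tx":-0.2,"ty":-3.26,"tz":2.33,"ax":-7.2,"ay":0,"az":0,"gripper":0.1},{"tx":-0.2,"ty":-3.26,"tz":2.33,"ax":-7.2,"ay":0,"az":0,"gripper":0.1},{"tx":-0.2,"ty":-3.26,"tz":2.33,"ax":-7.2,"ay":0,"az":0,"gripper":0.1},{"tx":0.6,"ty":-3.26,"tz":2.33,"ax":-7.2,"ay":0,"az":0,"gripper":0.1},{"tx":0.6,"ty":-3.26,"tz":2.33,"ax":-7.2,"ay":0,"az":0,"gripper":0.1},{"tx":0.6,"ty":-3.26,"tz":2.33,"ax":-7.2,"ay":0,"az":0,"gripper":0.1}]'
python3 - <<'E'
from h import *
plan(.4878,.1497,.084,-71.7)
s=snapshot("top"); cv2.imwrite("pics/t6.png",cv2.resize(s["frame"][165:240,240:340],None,fx=6,fy=6,interpolation=cv2.INTER_CUBIC))
X=cloud(s).reshape(-1,3);X=X[np.hypot(X[:,0]-.5187,X[:,1]+.0777)<.052]
Q=X[(X[:,2]>.07)]; print(Q.round(3).tolist())
E
```

```text
clock: 33.28
ee_pos: [0.488, 0.1487, 0.1634]
orientation: [2.051, 0.326, -2.051]
contact_force: [0.4, -0.1, 0.2]
gripper_width: 0.0385
t 33.3 tcp [0.488  0.1487 0.1634] jaw -71.9 q [ 0.15 -0.17  1.95 -0.    1.37  1.41] w 0.0385 F [ 0.4 -0.1  0.2]
 t row [ 1.323 -0.017 -0.002]  up10mm [-0.167  0.     0.   ]
 a row [-0.04  0.   -0.  ]
 a row [29.96 -0.   -0.  ]
[[0.563, -0.095, 0.087], [0.559, -0.095, 0.09], [0.559, -0.098, 0.088], [0.559, -0.102, 0.088], [0.556, -0.092, 0.084], [0.555, -0.095, 0.094], [0.555, -0.098, 0.097], [0.555, -0.101, 0.091], [0.554, -0.096, 0.073], [0.553, -0.099, 0.084], [0.535, -0.047, 0.091], [0.535, -0.051, 0.088], [0.535, -0.054, 0.092], [0.534, -0.084, 0.099], [0.534, -0.087, 0.101], [0.531, -0.047, 0.095], [0.531, -0.05, 0.097], [0.531, -0.084, 0.096], [0.531, -0.087, 0.097], [0.531, -0.091, 0.096], [0.528, -0.047, 0.09], [0.528, -0.051, 0.092], [0.53, -0.082, 0.075], [0.528, -0.084, 0.093], [0.528, -0.087, 0.096], [0.526, -0.085, 0.075], [0.526, -0.088, 0.078], [0.497, -0.067, 0.098], [0.498, -0.071, 0.092], [0.494, -0.064, 0.092], [0.494, -0.067, 0.095], [0.494, -0.07, 0.101], [0.492, -0.065, 0.075], [0.491, -0.067, 0.098], [0.491, -0.071, 0.091]]
```

View pics/t6.png

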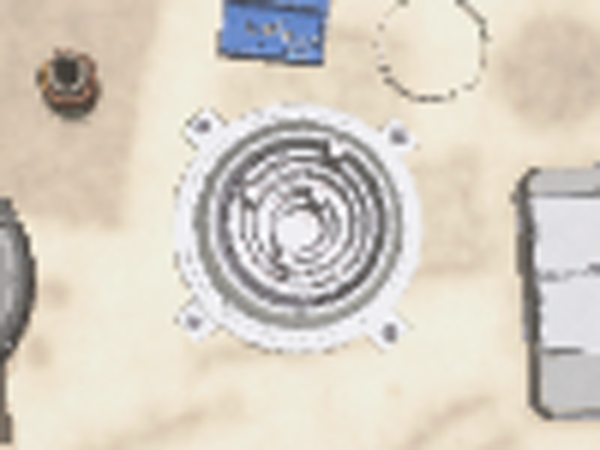

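All four cups are nested and the bottle is upright. Now gripping the lid's bar.

```bash
python3 -m handwheel '[{"tx":0.6,"ty":-0.01,"tz":0,"ax":0,"ay":0,"az":0,"gripper":0.1},{"tx":1.15,"ty":-0.01,"tz":0,"ax":0,"ay":0,"az":0,"gripper":0.1},{"tx":1.15,"ty":-0.01,"tz":0,"ax":0,"ay":0,"az":0,"gripper":0.1},{"tx":1.15,"ty":-0.01,"tz":0,"ax":0,"ay":0,"az":0,"gripper":0.8},{"tx":1.15,"ty":-0.01,"tz":0,"ax":0,"ay":0,"az":0,"gripper":1},{"tx":1.15,"ty":-0.01,"tz":0,"ax":0,"ay":0,"az":0,"gripper":1},{"tx":1.15,"ty":-0.01,"tz":0,"ax":0,"ay":0,"az":0,"gripper":1},{"tx":1.15,"ty":-0.01,"tz":0,"ax":0,"ay":0,"az":0,"gripper":1}]'
python3 - <<'E'
from h import *
plan(.5187,-.0777,.25)
E
```

```text
clock: 34.33
ee_pos: [0.4894, 0.1504, 0.0968]
orientation: [2.055, 0.328, -2.045]
contact_force: [-0.2, -1.0, 6.5]
gripper_width: 0.0122
t 34.3 tcp [0.4894 0.1504 0.0968] jaw -71.8 q [ 0.15 -0.1   2.   -0.    1.24  1.41] w 0.0122 F [-0.2 -1.   6.5]
 t row [-2.553  3.767  0.711]  up10mm [-0.167  0.    -0.001]
 a row [ 0.   -0.05 -0.01]
 a row [-3.e+01  2.e-02 -7.e-02]
```

```bash
python3 -m handwheel '[{"tx":-0.5,"ty":0,"tz":0,"ax":0,"ay":0,"az":0,"gripper":1},{"tx":-1.1,"ty":0,"tz":0,"ax":0,"ay":0,"az":0,"gripper":1},{"tx":-1.8,"ty":0,"tz":0,"ax":0,"ay":0,"az":0,"gripper":1},{"tx":-2.55,"ty":0,"tz":0,"ax":0,"ay":0,"az":0,"gripper":1},{"tx":-2.55,"ty":0,"tz":0,"ax":0,"ay":0,"az":0,"gripper":1},{"tx":-2.55,"ty":0.6,"tz":0.1,"ax":0,"ay":0,"az":0,"gripper":1},{"tx":-2.55,"ty":1.3,"tz":0.25,"ax":0,"ay":0,"az":0,"gripper":1},{"tx":-2.55,"ty":2.1,"tz":0.4,"ax":0,"ay":0,"az":0,"gripper":1},{"tx":-2.55,"ty":2.9,"tz":0.55,"ax":0,"ay":0,"az":0,"gripper":1},{"tx":-2.55,"ty":3.5,"tz":0.68,"ax":0,"ay":0,"az":0,"gripper":1},{"tx":-2.55,"ty":3.77,"tz":0.72,"ax":0,"ay":0,"az":0,"gripper":1},{"tx":-2.55,"ty":3.77,"tz":0.72,"ax":0,"ay":0,"az":0,"gripper":1},{"tx":-2.55,"ty":3.77,"tz":0.72,"ax":0,"ay":0,"az":0,"gripper":1},{"tx":-2.55,"ty":3.77,"tz":0.72,"ax":0,"ay":0,"az":0,"gripper":1}]'
python3 - <<'E'
from h import *
X=cloud(snapshot("top")).reshape(-1,3);X=X[np.hypot(X[:,0]-.5187,X[:,1]+.0777)<.09]
Q=X[(X[:,2]>.225)&(X[:,2]<.25)]; print(len(Q),((Q.min(0)+Q.max(0))/2).round(4),np.ptp(Q,0).round(3))
from scipy.spatial import ConvexHull
from scipy.optimize import least_squares
H=Q[ConvexHull(Q[:,:2]).vertices]; print(H.round(3).tolist()); print(least_squares(lambda p:np.hypot(H[:,0]-p[0],H[:,1]-p[1])-.0695,[.518,-.077],loss="soft_l1",f_scale=.001).x)
plan(.520,-.0775,.14,-72)
E
```

```text
clock: 36.08
ee_pos: [0.5169, -0.077, 0.2468]
orientation: [2.049, 0.33, -2.049]
contact_force: [0.3, 0.7, -1.2]
gripper_width: 0.0128
502 [ 0.5152 -0.0673  0.2344] [0.139 0.122 0.019]
[[0.485, -0.127, 0.24], [0.585, -0.056, 0.225], [0.538, -0.009, 0.228], [0.526, -0.006, 0.231], [0.519, -0.006, 0.234], [0.504, -0.006, 0.226], [0.471, -0.022, 0.227], [0.467, -0.024, 0.23], [0.461, -0.031, 0.233], [0.455, -0.04, 0.234], [0.449, -0.052, 0.234], [0.446, -0.061, 0.23], [0.446, -0.067, 0.237], [0.446, -0.091, 0.229], [0.449, -0.1, 0.236], [0.452, -0.11, 0.228], [0.458, -0.119, 0.229], [0.461, -0.122, 0.228], [0.479, -0.128, 0.232], [0.482, -0.128, 0.232]]
[ 0.51437845 -0.0751172 ]
t 36.1 tcp [ 0.5169 -0.0771  0.2469] jaw -71.7 q [-0.29 -0.2   1.83  0.    1.52  0.96] w 0.0129 F [-0.   0.5 -2.6]
 t row [ 1.781  0.023 -0.046]  up10mm [-0.167 -0.    -0.   ]
 a row [ 0.05 -0.    0.  ]
 a row [-29.95  -0.    -0.  ]
```

```bash
python3 -m handwheel '[{"tx":0,"ty":0.05,"tz":-0.05,"ax":0,"ay":0,"az":0,"gripper":1},{"tx":0.5,"ty":0.05,"tz":-0.05,"ax":0,"ay":0,"az":0,"gripper":1},{"tx":0.9,"ty":0.05,"tz":-0.05,"ax":0,"ay":0,"az":0,"gripper":1},{"tx":1.2,"ty":0.05,"tz":-0.05,"ax":0,"ay":0,"az":0,"gripper":1},{"tx":1.5,"ty":0.05,"tz":-0.05,"ax":0,"ay":0,"az":0,"gripper":1},{"tx":1.75,"ty":0.05,"tz":-0.05,"ax":0,"ay":0,"az":0,"gripper":1},{"tx":1.75,"ty":0.05,"tz":-0.05,"ax":0,"ay":0,"az":0,"gripper":1},{"tx":1.75,"ty":0.05,"tz":-0.05,"ax":0,"ay":0,"az":0,"gripper":1}]';python3 -m handwheel '[{"tx":0.03,"ty":0,"tz":0,"ax":0,"ay":0,"az":0,"gripper":1},{"tx":0.06,"ty":0,"tz":0,"ax":0,"ay":0,"az":0,"gripper":1},{"tx":0.09,"ty":0,"tz":0,"ax":0,"ay":0,"az":0,"gripper":1},{"tx":0.12,"ty":0,"tz":0,"ax":0,"ay":0,"az":0,"gripper":1},{"tx":0.12,"ty":0,"tz":0,"ax":0,"ay":0,"az":0,"gripper":1}]'
```

```text
clock: 37.12
ee_pos: [0.5213, -0.0802, 0.1426]
orientation: [2.051, 0.328, -2.049]
contact_force: [0.2, 0.3, -2.1]
gripper_width: 0.0126
clock: 37.75
ee_pos: [0.5208, -0.0797, 0.1345]
orientation: [2.051, 0.329, -2.05]
contact_force: [0.7, 1.4, -2.5]
gripper_width: 0.0128
```

```bash
python3 -m handwheel '[{"tx":0.03,"ty":0,"tz":0,"ax":0,"ay":0,"az":0,"gripper":1},{"tx":0.06,"ty":0,"tz":0,"ax":0,"ay":0,"az":0,"gripper":1},{"tx":0.09,"ty":0,"tz":0,"ax":0,"ay":0,"az":0,"gripper":1},{"tx":0.09,"ty":0,"tz":0,"ax":0,"ay":0,"az":0,"gripper":1}]';python3 -m handwheel '[{"tx":0.02,"ty":0,"tz":0,"ax":0,"ay":0,"az":0,"gripper":1},{"tx":0.04,"ty":0,"tz":0,"ax":0,"ay":0,"az":0,"gripper":1},{"tx":0.04,"ty":0,"tz":0,"ax":0,"ay":0,"az":0,"gripper":1}]'
```

```text
clock: 38.25
ee_pos: [0.5207, -0.0799, 0.129]
orientation: [2.05, 0.329, -2.05]
contact_force: [0.4, 2.6, -3.3]
gripper_width: 0.013
clock: 38.62
ee_pos: [0.5207, -0.08, 0.1268]
orientation: [2.05, 0.328, -2.05]
contact_force: [0.3, 2.4, -1.9]
gripper_width: 0.0127
```

```bash
python3 -m handwheel '[{"tx":0,"ty":0,"tz":0,"ax":0,"ay":0,"az":0,"gripper":0.57},{"tx":0,"ty":-0.03,"tz":0.015,"ax":0,"ay":0,"az":0,"gripper":0.57},{"tx":0,"ty":-0.03,"tz":0.015,"ax":0,"ay":0,"az":0,"gripper":0.57}]'
python3 - <<'E'
from h import *
open('h.py','a').write('''
def lid():
    X=cloud(snapshot("top")).reshape(-1,3);X=X[np.hypot(X[:,0]-.5187,X[:,1]+.0777)<.075]
    r=np.hypot(X[:,0]-.5187,X[:,1]+.0777)
    Q=X[(X[:,2]>.095)&(X[:,2]<.13)&(r>.03)&(r<.064)]
    z=np.median(Q[:,2]); Q=Q[abs(Q[:,2]-z)<.006]
    A=np.c_[Q[:,:2]-[.5187,-.0777],np.ones(len(Q))]; k=np.linalg.lstsq(A,Q[:,2],rcond=None)[0]
    print("lid top z %.4f edge %.4f n %d tilt deg %s"%(k[2],k[2]-.0857,len(Q),np.degrees(k[:2]).round(2)))
''')
E
python3 -c "
from h import *
lid(); plan(.5187,-.0777,.126)"
```

```text
clock: 39.0
ee_pos: [0.5194, -0.0789, 0.1272]
orientation: [2.05, 0.327, -2.049]
contact_force: [0.1, -0.2, 0.3]
gripper_width: 0.0184
lid top z 0.1148 edge 0.0291 n 271 tilt deg [-0.11 -0.31]
t 39.0 tcp [ 0.5194 -0.0788  0.1271] jaw -71.8 q [-0.29 -0.1   1.94 -0.    1.3   0.96] w 0.0183 F [0.9 0.3 1. ]
 t row [ 0.019 -0.022  0.005]  up10mm [-0.167  0.    -0.   ]
 a row [ 0.   -0.   -0.01]
 a row [-3.e+01  1.e-02 -0.e+00]
```

Riding on the ridges at 29 mm and level. Turning backward.

```bash
python3 -m handwheel '[{"tx":0,"ty":-0.02,"tz":0,"ax":-0.7,"ay":0,"az":0,"gripper":0.57},{"tx":0,"ty":-0.02,"tz":0,"ax":-1.4,"ay":0,"az":0,"gripper":0.57},{"tx":0,"ty":-0.02,"tz":0,"ax":-2.1,"ay":0,"az":0,"gripper":0.57},{"tx":0,"ty":-0.02,"tz":0,"ax":-2.8,"ay":0,"az":0,"gripper":0.57},{"tx":0,"ty":-0.02,"tz":0,"ax":-3.5,"ay":0,"az":0,"gripper":0.57},{"tx":0,"ty":-0.02,"tz":0,"ax":-4.2,"ay":0,"az":0,"gripper":0.57},{"tx":0,"ty":-0.02,"tz":0,"ax":-5,"ay":0,"az":0,"gripper":0.57}]'; python3 -c "
from h import *
lid(); o=observe(); print(o['ft_torque'])"; python3 -m handwheel '[{"tx":0,"ty":0,"tz":0,"ax":-0.7,"ay":0,"az":0,"gripper":0.57},{"tx":0,"ty":0,"tz":0,"ax":-1.4,"ay":0,"az":0,"gripper":0.57},{"tx":0,"ty":0,"tz":0,"ax":-2.1,"ay":0,"az":0,"gripper":0.57},{"tx":0,"ty":0,"tz":0,"ax":-2.8,"ay":0,"az":0,"gripper":0.57},{"tx":0,"ty":0,"tz":0,"ax":-3.5,"ay":0,"az":0,"gripper":0.57}]'; python3 -c "
from h import *
lid(); o=observe(); print(o['ft_torque'])"
```

```text
clock: 39.92
ee_pos: [0.5195, -0.0781, 0.1281]
orientation: [1.722, 0.77, -1.721]
contact_force: [-1.3, -1.3, 3.7]
gripper_width: 0.0184
lid top z 0.1160 edge 0.0303 n 243 tilt deg [ 0.16 -0.7 ]
[-0.10755587  0.10945577 -0.10794742]
clock: 40.6
ee_pos: [0.5202, -0.0782, 0.1289]
orientation: [1.472, 1.012, -1.469]
contact_force: [0.2, -0.9, 5.9]
gripper_width: 0.0183
lid top z 0.1168 edge 0.0311 n 238 tilt deg [-0.17 -0.1 ]
[-0.13764044  0.07026522 -0.16455676]
```

```bash
python3 -m handwheel '[{"tx":-0.07,"ty":0,"tz":0,"ax":-0.4,"ay":0,"az":0,"gripper":0.57},{"tx":-0.07,"ty":0,"tz":0,"ax":-1.1,"ay":0,"az":0,"gripper":0.57},{"tx":-0.07,"ty":0,"tz":0,"ax":-1.8,"ay":0,"az":0,"gripper":0.57},{"tx":-0.07,"ty":0,"tz":0,"ax":-2.5,"ay":0,"az":0,"gripper":0.57},{"tx":-0.07,"ty":0,"tz":0,"ax":-3.2,"ay":0,"az":0,"gripper":0.57}]'; python3 -c "
from h import *
lid(); o=observe(); print(o['ft_torque'])"; python3 -m handwheel '[{"tx":0,"ty":0,"tz":0,"ax":-0.7,"ay":0,"az":0,"gripper":0.57},{"tx":0,"ty":0,"tz":0,"ax":-1.4,"ay":0,"az":0,"gripper":0.57},{"tx":0,"ty":0,"tz":0,"ax":-2.1,"ay":0,"az":0,"gripper":0.57},{"tx":0,"ty":0,"tz":0,"ax":-2.8,"ay":0,"az":0,"gripper":0.57},{"tx":0,"ty":0,"tz":0,"ax":-3.5,"ay":0,"az":0,"gripper":0.57}]'; python3 -c "
from h import *
lid(); o=observe(); print(o['ft_torque']); plan(.519,-.0777,.131)"
```

```text
clock: 41.28
ee_pos: [0.5196, -0.0782, 0.1316]
orientation: [1.23, 1.193, -1.23]
contact_force: [-0.1, -2.2, 0.8]
gripper_width: 0.0188
lid top z 0.1119 edge 0.0262 n 226 tilt deg [ 0.23 -1.29]
[-0.36367639 -0.22431794 -1.01541764]
clock: 41.95
ee_pos: [0.5195, -0.0779, 0.1317]
orientation: [0.978, 1.342, -0.971]
contact_force: [0.8, 0.1, 1.9]
gripper_width: 0.0185
lid top z 0.1107 edge 0.0250 n 232 tilt deg [-1.05 -0.44]
[-0.43213415  0.19025643 -8.17838824]
t 42.0 tcp [ 0.5195 -0.0779  0.1317] jaw 18.1 q [-0.29 -0.1   1.94  0.    1.31 -0.61] w 0.0188 F [1.  1.3 2. ]
 t row [ 0.012 -0.007 -0.006]  up10mm [-0.167  0.001 -0.   ]
 a row [ 0.   -0.03 -0.03]
 a row [-30.     0.05  -0.04]
```

It dropped to 25 mm and the teeth stop it there (torque −8 N·m on the wrist). Turning forward.

```bash
python3 -m handwheel '[{"tx":0,"ty":0,"tz":0,"ax":1,"ay":0,"az":0,"gripper":0.57},{"tx":0,"ty":0,"tz":0,"ax":2,"ay":0,"az":0,"gripper":0.57},{"tx":0,"ty":0,"tz":0,"ax":3,"ay":0,"az":0,"gripper":0.57},{"tx":0.01,"ty":0,"tz":0,"ax":4,"ay":0,"az":0,"gripper":0.57},{"tx":0.02,"ty":0,"tz":0,"ax":5,"ay":0,"az":0,"gripper":0.57},{"tx":0.03,"ty":0,"tz":0,"ax":6,"ay":0,"az":0,"gripper":0.57},{"tx":0.03,"ty":0,"tz":0,"ax":7,"ay":0,"az":0,"gripper":0.57},{"tx":0.04,"ty":0,"tz":0,"ax":8,"ay":0,"az":0,"gripper":0.57},{"tx":0.05,"ty":0,"tz":0,"ax":9,"ay":0,"az":0,"gripper":0.57},{"tx":0.05,"ty":0,"tz":0,"ax":10,"ay":0,"az":0,"gripper":0.57}]'; python3 -c "
from h import *
lid(); o=observe(); print(o['ft_torque'])"; python3 -m handwheel '[{"tx":0,"ty":0,"tz":0,"ax":1,"ay":0,"az":0,"gripper":0.57},{"tx":0,"ty":0,"tz":0,"ax":2,"ay":0,"az":0,"gripper":0.57},{"tx":0.01,"ty":0,"tz":0,"ax":3,"ay":0,"az":0,"gripper":0.57},{"tx":0.02,"ty":0,"tz":0,"ax":4,"ay":0,"az":0,"gripper":0.57},{"tx":0.02,"ty":0,"tz":0,"ax":5,"ay":0,"az":0,"gripper":0.57}]'; python3 -c "
from h import *
lid(); o=observe(); print(o['ft_torque']); plan(.519,-.0777,.128)"
```

```text
clock: 43.25
ee_pos: [0.5188, -0.0774, 0.128]
orientation: [1.709, 0.785, -1.71]
contact_force: [0.0, -0.7, -0.3]
gripper_width: 0.0182
lid top z 0.1113 edge 0.0256 n 225 tilt deg [ 0.87 -0.01]
[-0.00498558 -0.00070045  0.01014419]
clock: 43.92
ee_pos: [0.5188, -0.0774, 0.1267]
orientation: [2.037, 0.348, -2.038]
contact_force: [0.2, -0.5, -0.5]
gripper_width: 0.0185
lid top z 0.1085 edge 0.0228 n 276 tilt deg [-0.06  0.23]
[-6.92983691e-05  2.16127129e-02  3.75355161e-05]
t 44.0 tcp [ 0.5188 -0.0774  0.1267] jaw -70.7 q [-0.29 -0.1   1.94 -0.    1.3   0.94] w 0.0183 F [ 0.7 -0.7  0.6]
 t row [-0.022  0.006 -0.002]  up10mm [-0.167  0.     0.   ]
 a row [-0.    0.01 -0.  ]
 a row [ 3.e+01 -1.e-02 -1.e-02]
```

```bash
python3 -m handwheel '[{"tx":0,"ty":0,"tz":0,"ax":1,"ay":0,"az":0,"gripper":0.57},{"tx":0.01,"ty":0,"tz":0,"ax":2,"ay":0,"az":0,"gripper":0.57},{"tx":0.02,"ty":0,"tz":0,"ax":3,"ay":0,"az":0,"gripper":0.57},{"tx":0.02,"ty":0,"tz":0,"ax":4,"ay":0,"az":0,"gripper":0.57},{"tx":0.03,"ty":0,"tz":0,"ax":5,"ay":0,"az":0,"gripper":0.57},{"tx":0.03,"ty":0,"tz":0,"ax":6,"ay":0,"az":0,"gripper":0.57}]'; python3 -c "
from h import *
lid(); o=observe(); print(o['ft_torque'])"; python3 -m handwheel '[{"tx":0,"ty":0,"tz":0,"ax":0.6,"ay":0,"az":0,"gripper":0.57},{"tx":0,"ty":0,"tz":0,"ax":1.2,"ay":0,"az":0,"gripper":0.57},{"tx":0,"ty":0,"tz":0,"ax":1.8,"ay":0,"az":0,"gripper":0.57}]'; python3 -c "
from h import *
lid(); o=observe(); print(o['ft_torque']); plan(.519,-.0777,.128)"
```

```text
clock: 44.72
ee_pos: [0.5189, -0.0774, 0.1251]
orientation: [-2.067, 0.301, 2.067]
contact_force: [-0.5, 0.0, -1.0]
gripper_width: 0.0185
lid top z 0.1070 edge 0.0213 n 295 tilt deg [ 0.36 -0.24]
[-0.01794578  0.02771     0.02482523]
clock: 45.15
ee_pos: [0.5186, -0.0774, 0.1246]
orientation: [-1.956, 0.474, 1.957]
contact_force: [0.1, 0.7, -1.2]
gripper_width: 0.0183
lid top z 0.1057 edge 0.0200 n 295 tilt deg [-0.13 -0.41]
[ 0.03634468 -0.0373781   0.0187543 ]
t 45.2 tcp [ 0.5186 -0.0773  0.1246] jaw -117.3 q [-0.29 -0.1   1.94 -0.    1.3   1.76] w 0.0182 F [-0.1  0.7 -0.8]
 t row [-0.056  0.003 -0.008]  up10mm [-0.167  0.     0.   ]
 a row [-0.    0.01 -0.01]
 a row [ 3.e+01 -1.e-02 -1.e-02]
```

```bash
python3 -m handwheel '[{"tx":0,"ty":0,"tz":0,"ax":0.6,"ay":0,"az":0,"gripper":0.57},{"tx":0,"ty":0,"tz":0,"ax":1.2,"ay":0,"az":0,"gripper":0.57},{"tx":0,"ty":0,"tz":0,"ax":1.8,"ay":0,"az":0,"gripper":0.57}]'; python3 -c "
from h import *
lid(); o=observe(); print(o['ft_torque'])"; python3 -m handwheel '[{"tx":0,"ty":0,"tz":0,"ax":0.5,"ay":0,"az":0,"gripper":0.57},{"tx":0,"ty":0,"tz":0,"ax":1,"ay":0,"az":0,"gripper":0.57}]'; python3 -c "
from h import *
lid(); o=observe(); print(o['ft_torque'])"
```

```text
clock: 45.58
ee_pos: [0.5187, -0.0774, 0.1246]
orientation: [-1.838, 0.634, 1.84]
contact_force: [0.6, -0.4, -1.4]
gripper_width: 0.0184
lid top z 0.1055 edge 0.0198 n 278 tilt deg [-0.36  0.21]
[-0.03564188 -0.01451482 -0.00710368]
clock: 45.88
ee_pos: [0.5186, -0.0774, 0.1247]
orientation: [-1.771, 0.716, 1.772]
contact_force: [0.8, -0.9, -1.3]
gripper_width: 0.0182
lid top z 0.1056 edge 0.0199 n 260 tilt deg [ 0.03 -0.11]
[0.01305034 0.02583805 0.05398294]
```

```bash
python3 -m handwheel '[{"tx":0,"ty":0,"tz":0,"ax":0.6,"ay":0,"az":0,"gripper":0.57},{"tx":0,"ty":0,"tz":0,"ax":1.2,"ay":0,"az":0,"gripper":0.57},{"tx":0,"ty":0,"tz":0,"ax":1.2,"ay":0,"az":0,"gripper":0.57}]'; python3 -c "
from h import *
lid(); o=observe(); print(o['ft_torque'])"; python3 -m handwheel '[{"tx":0,"ty":0,"tz":0,"ax":0.6,"ay":0,"az":0,"gripper":0.57},{"tx":0,"ty":0,"tz":0,"ax":1.2,"ay":0,"az":0,"gripper":0.57},{"tx":0,"ty":0,"tz":0,"ax":1.2,"ay":0,"az":0,"gripper":0.57}]'; python3 -c "
from h import *
lid(); o=observe(); print(o['ft_torque'],o['joint_pos'][5])"
```

```text
clock: 46.3
ee_pos: [0.5188, -0.0774, 0.125]
orientation: [-1.688, 0.809, 1.689]
contact_force: [0.3, 0.1, -0.1]
gripper_width: 0.0184
lid top z 0.1061 edge 0.0204 n 254 tilt deg [ 1.   -0.04]
[-0.00685002  0.07756849  0.00382304]
clock: 46.72
ee_pos: [0.519, -0.0775, 0.1251]
orientation: [-1.602, 0.896, 1.602]
contact_force: [0.1, 0.4, -1.4]
gripper_width: 0.0185
lid top z 0.1052 edge 0.0195 n 233 tilt deg [-0.64  0.65]
[ 0.01183251 -0.02596962  0.02252238] 2.300989187373312
```

Run:
```python
from h import *
a=snapshot("side")["frame"][150:290,220:360]; b=snapshot("top")["frame"][160:240,240:340]
a=cv2.resize(a,(500,500),interpolation=cv2.INTER_CUBIC); b=cv2.resize(b,(300,240),interpolation=cv2.INTER_CUBIC)
c=np.zeros((500,800,3),np.uint8); c[:,:500]=a; c[:240,500:]=b; cv2.imwrite("pics/s7.png",c)
```

```text
(no output)
```

View pics/s7.png

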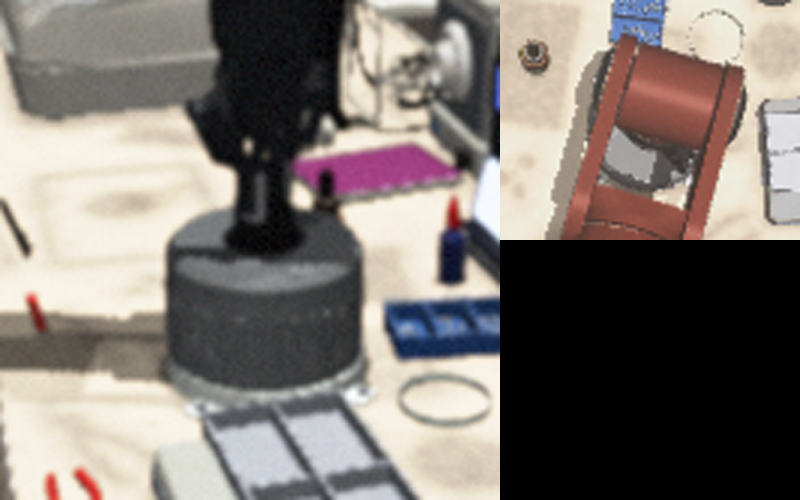

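Side view shows the lid down on the shoulder, but I felt no tightening torque. I'll withdraw and check the bar's angle and the lid's height.

```bash
python3 -m handwheel '[{"tx":0,"ty":0,"tz":0,"ax":0,"ay":0,"az":0,"gripper":0.3},{"tx":0,"ty":0,"tz":0,"ax":0,"ay":0,"az":0,"gripper":0.3},{"tx":-0.6,"ty":0,"tz":0,"ax":0,"ay":0,"az":0,"gripper":0.3},{"tx":-1.5,"ty":0,"tz":0,"ax":0,"ay":0,"az":0,"gripper":0.3},{"tx":-1.5,"ty":3,"tz":0,"ax":0,"ay":0,"az":0,"gripper":0.3},{"tx":-1.5,"ty":3,"tz":0,"ax":0,"ay":0,"az":0,"gripper":0.3},{"tx":-1.5,"ty":3,"tz":0,"ax":0,"ay":0,"az":0,"gripper":0.3},{"tx":-1.5,"ty":3,"tz":0,"ax":0,"ay":0,"az":0,"gripper":0.3},{"tx":-1.5,"ty":3,"tz":0,"ax":0,"ay":0,"az":0,"gripper":0.3}]'
python3 - <<'E'
from h import *
lid()
s=snapshot("top"); cv2.imwrite("pics/t8.png",cv2.resize(s["frame"][165:240,240:340],None,fx=6,fy=6,interpolation=cv2.INTER_CUBIC))
X=cloud(s).reshape(-1,3); L=X[np.hypot(X[:,0]-.5187,X[:,1]+.0777)<.03]
b=L[(L[:,2]>.127)&(L[:,2]<.145)]; m=b.mean(0); w,v=np.linalg.eigh(np.cov(b[:,:2].T)); d=v[:,1]*np.sign(v[0,1])
print("bar",m,len(b),"yaw",np.degrees(np.arctan2(d[1],d[0])))
L=X[np.hypot(X[:,0]-.5187,X[:,1]+.0777)<.08];Q=L[(L[:,2]>.095)&(L[:,2]<.115)];print(((Q.min(0)+Q.max(0))/2).round(4),np.ptp(Q,0))
plan(.5187,-.0777,.2)
E
```

```text
clock: 48.0
ee_pos: [0.3656, -0.1713, 0.2154]
orientation: [-1.601, 0.898, 1.599]
contact_force: [0.2, 0.3, 0.1]
gripper_width: 0.0298
lid top z 0.1058 edge 0.0201 n 836 tilt deg [ 0.11 -0.34]
bar [ 0.51752947 -0.07696606  0.13700073] 60 yaw -46.323537153321844
[ 0.5179 -0.0773  0.1049] [0.14213753 0.14158461 0.01931827]
t 48.1 tcp [ 0.366  -0.1708  0.2152] jaw -148.5 q [-0.62 -0.51  2.12  0.    1.54  1.97] w 0.0296 F [ 0.3  0.3 -0.8]
 t row [ 0.255 -2.98  -0.006]  up10mm [-0.167 -0.     0.   ]
 a row [0. 0. 0.]
 a row [-30.  -0.   0.]
```

View pics/t8.png

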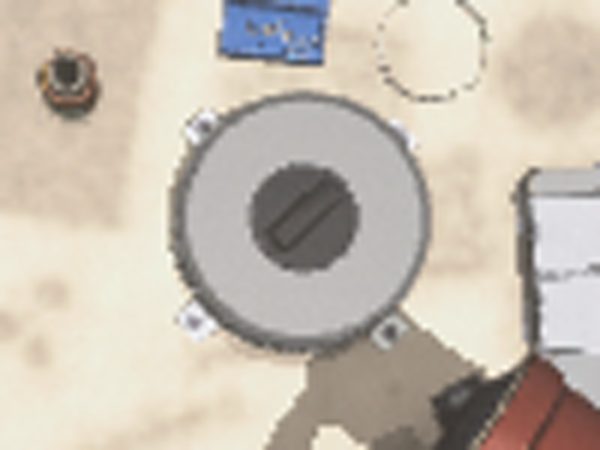

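The lid is level, with its edge reading 20.1 mm, and the bar followed the fingers. I'll re-engage and turn a little further to feel for the stop.

```bash
python3 -m handwheel '[{"tx":0,"ty":-2.97,"tz":0,"ax":-2,"ay":0,"az":0,"gripper":0.3},{"tx":0,"ty":-2.97,"tz":0,"ax":-2,"ay":0,"az":0,"gripper":0.3},{"tx":0,"ty":-2.97,"tz":0,"ax":-2,"ay":0,"az":0,"gripper":0.3},{"tx":0,"ty":-2.97,"tz":0,"ax":-2,"ay":0,"az":0,"gripper":0.3},{"tx":0,"ty":-2.97,"tz":0,"ax":-2,"ay":0,"az":0,"gripper":0.3},{"tx":0.8,"ty":-2.97,"tz":0,"ax":-2,"ay":0,"az":0,"gripper":0.3},{"tx":1.52,"ty":-2.97,"tz":0,"ax":-2,"ay":0,"az":0,"gripper":0.3},{"tx":1.52,"ty":-2.97,"tz":0,"ax":-2,"ay":0,"az":0,"gripper":0.57},{"tx":1.52,"ty":-2.97,"tz":0,"ax":-2,"ay":0,"az":0,"gripper":0.57}]'; python3 -m handwheel '[{"tx":0,"ty":0,"tz":0,"ax":0.7,"ay":0,"az":0,"gripper":0.57},{"tx":0,"ty":0,"tz":0,"ax":1.4,"ay":0,"az":0,"gripper":0.57},{"tx":0,"ty":0,"tz":0,"ax":2.1,"ay":0,"az":0,"gripper":0.57},{"tx":0,"ty":0,"tz":0,"ax":2.8,"ay":0,"az":0,"gripper":0.57},{"tx":0,"ty":0,"tz":0,"ax":2.8,"ay":0,"az":0,"gripper":0.57}]'; python3 -c "
from h import *
lid(); o=observe(); print(o['ft_torque'],o['joint_pos'][5]); plan(.5187,-.0777,.125)"
```

```text
clock: 49.22
ee_pos: [0.5175, -0.079, 0.1252]
orientation: [-1.742, 0.751, 1.74]
contact_force: [0.9, -0.3, -0.2]
gripper_width: 0.0185
clock: 49.85
ee_pos: [0.5189, -0.079, 0.1268]
orientation: [-1.547, 0.951, 1.539]
contact_force: [0.4, 1.8, 3.1]
gripper_width: 0.018
lid top z 0.1059 edge 0.0202 n 227 tilt deg [-0.02  0.  ]
[ 0.21236914 -0.05160087  0.3400919 ] 2.383057683926661
t 49.9 tcp [ 0.5189 -0.079   0.1268] jaw -153.3 q [-0.29 -0.1   1.94 -0.    1.29  2.38] w 0.0186 F [0.2 0.9 4.7]
 t row [ 0.029 -0.007  0.02 ]  up10mm [-0.167 -0.001 -0.001]
 a row [-0.   -0.03  0.03]
 a row [30.    0.05  0.05]
```

Torque is beginning to build (0.34 N·m). I'll turn a few degrees more.

```bash
python3 -m handwheel '[{"tx":0,"ty":0,"tz":0,"ax":0.4,"ay":0,"az":0,"gripper":0.57},{"tx":0,"ty":0,"tz":0,"ax":0.8,"ay":0,"az":0,"gripper":0.57},{"tx":0,"ty":0,"tz":0,"ax":0.8,"ay":0,"az":0,"gripper":0.57}]'; python3 -c "
from h import *
lid(); o=observe(); print(o['ft_torque'],o['joint_pos'][5]); plan(.5187,-.0777,.125)"
```

```text
clock: 50.28
ee_pos: [0.5191, -0.079, 0.1268]
orientation: [-1.49, 1.002, 1.481]
contact_force: [0.5, 0.9, 5.6]
gripper_width: 0.0182
lid top z 0.1053 edge 0.0196 n 224 tilt deg [-0.87 -0.4 ]
[ 0.20367563 -0.14364874  0.96245328] 2.4654614837550213
t 50.3 tcp [ 0.5191 -0.079   0.1268] jaw -158.0 q [-0.29 -0.1   1.94 -0.    1.29  2.47] w 0.0186 F [0.9 0.7 5. ]
 t row [ 0.031 -0.002  0.023]  up10mm [-0.167 -0.001 -0.001]
 a row [-0.   -0.03  0.03]
 a row [30.    0.05  0.05]
```

Tightening onto the shoulder (about 1 N·m, edge at 20 mm). Opening, withdrawing and doing the final check.

```bash
python3 -m handwheel '[{"tx":0,"ty":0,"tz":0,"ax":0,"ay":0,"az":0,"gripper":0.2},{"tx":0,"ty":0,"tz":0,"ax":0,"ay":0,"az":0,"gripper":0.2},{"tx":0,"ty":0,"tz":0,"ax":0,"ay":0,"az":0,"gripper":0.2},{"tx":-0.6,"ty":0,"tz":0,"ax":0,"ay":0,"az":0,"gripper":0.2},{"tx":-1.5,"ty":0,"tz":0,"ax":0,"ay":0,"az":0,"gripper":0.2},{"tx":-1.5,"ty":2.7,"tz":0,"ax":0,"ay":0,"az":0,"gripper":0.2},{"tx":-1.5,"ty":2.7,"tz":0,"ax":0,"ay":0,"az":0,"gripper":0.2},{"tx":-1.5,"ty":2.7,"tz":0,"ax":0,"ay":0,"az":0,"gripper":0.2},{"tx":-1.5,"ty":2.7,"tz":0,"ax":0,"ay":0,"az":0,"gripper":0.2}]'
python3 - <<'E'
from h import *
lid(); plan(.5,0,.2)
a=snapshot("side")["frame"][150:290,220:360]; b=snapshot("top")["frame"][165:245,200:340]
a=cv2.resize(a,(480,480),interpolation=cv2.INTER_CUBIC); b=cv2.resize(b,(320,183),interpolation=cv2.INTER_CUBIC)
c=np.zeros((480,800,3),np.uint8); c[:,:480]=a; c[:183,480:]=b; cv2.imwrite("pics/f.png",c)
E
```

```text
clock: 51.45
ee_pos: [0.3656, -0.1392, 0.2137]
orientation: [-1.482, 1.007, 1.48]
contact_force: [0.3, -1.0, 0.3]
gripper_width: 0.0339
lid top z 0.1057 edge 0.0200 n 836 tilt deg [0.09 0.1 ]
t 51.5 tcp [ 0.3666 -0.1389  0.2139] jaw -158.3 q [-0.55 -0.55  2.14  0.    1.55  2.21] w 0.0343 F [ 1.1  0.7 -1.4]
 t row [ 0.234 -2.921  1.33 ]  up10mm [-0.167 -0.    -0.   ]
 a row [-0.   -0.01  0.01]
 a row [3.e+01 1.e-02 1.e-02]
```

View pics/f.png

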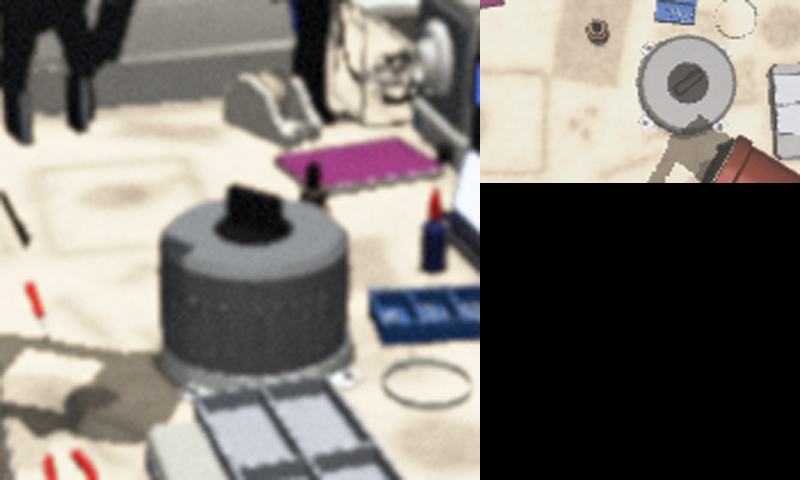

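The lid sits level on the shoulder, the bottle is upright and the arm is clear, so I'm handing in.

```bash
python3 -c "
from rig import *
print(job_done())"
```

```text
the job is handed in; nothing more can be done
None
```

The pot is loaded and the lid is screwed down; I handed the job in at about 51.5 s on the robot's clock, and it gave no verdict.

- **Cups:** All four were there, with the tiny one already in the pot. I set it aside, then nested large, medium, small and tiny; the top camera showed all four nested before the lid went on.
- **Lid:** It rode on the ridges at 29 mm and climbed to 31 mm turning backward. It then dropped to 25 mm and stopped against the teeth. Turning forward brought it down to 20 mm.
- **Last checks:** The lid's lower edge read 20.0 mm with 0.1° of tilt, the bottle was upright and the arm was clear of everything.
- **One mismatch:** The lid took more forward turning than the stated 80 to 110°. I estimate about 140° from the teeth, with no resistance for roughly the last 30°. I re-engaged and turned a little more, and the torque rose to about 1 N·m while the height stayed at 20 mm.

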